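# Hang the shop bins on the parts cabinet's slatted door and stock them with power packs

### The arm

A 6-joint arm with a two-finger parallel gripper is mounted at the origin on the work surface. World frame = base frame: x ahead of the robot, y to its left, z up, the work surface at z = 0. Lengths are in m, angles in degrees, forces in N, time in s.
With the tool pointing down it reaches from about 0.4 to 0.825 m from the base axis. Payload 7 kg.
Tool frame: the origin (TCP) lies midway between the tips of the shut fingers; the grasp point (between the pads) lies 19 mm behind it; y points along the fingers, z is the direction in which the jaws open and shut, and the axes are right-handed (so a half turn about y gives the same grasp; the last joint's range is limited). The gripper opens to 88 mm and grips with 3 to 60 N. Pads are 19 mm wide; open, the fingers measure 130 mm over their backs; the gripper's body (78 mm by 193 mm) begins 47 mm behind the grasp point.
Start: joints at [90.705, 20.546, 0.682, 0, -70.136, -16.507], TCP at [0.184, 0.649, 0.227] pointing down, gripper open.
Joint ranges: [-176.03, 176.03], [-82.01, 121.73], [-58.28, 71.71], [-173.87, 95.51], [-174.79, -0.11], [-173.66, 173.66]. Speed limits (degrees/s): [136.94, 136.94, 172.46, 180, 180, 180].

### API

Orientations are given as [roll, pitch, yaw] about the fixed x, y, z axes, in that order (R = Rz(yaw) Ry(pitch) Rx(roll)).
In Python, from plant import ctrl gives the robot as it stands.
- The arm moves only by the tool step_arm, never from a script. Its argument "rows" is a list that holds one entry, the list of rows, each a list of 7 numbers: the gripper command: -1 is shut, 1 is fully open, values between are in proportion, then the shift along the world's x, y, z in cm, then the turn, a rotation vector about the world's x, y, z in degrees. In form: [[[fingers, tx, ty, tz, rx, ry, rz], ...]]. A call has 1 to 12 rows; each row shifts and turns the commanded pose from where the row before left it; what a row does not reach is not made up. A row lasts 1/8 s, in which the tool goes at most 62.5 mm and 10.7 degrees, less where a joint would pass 70% of its speed; a pose out of reach is approached as far as the arm can. A call is refused whole if a number of a shift passes 6.25 or a number of a turn 10.7, either way. A call with a gripper value outside its range is refused whole. The fingers move at their own pace and stop on an object; the grip force is fixed at half the most. Time passes only in rows, so rows that do not move let the fingers close. It gives the time, the measured TCP pose, the force and the opening at its end, in the units of the state.
- ctrl.get_obs(): the state, without advancing time (a new reading comes with each control period).
- ctrl.snapshot(name): name is "scene" or "side" or "wrist"; returns the picture (400x640x3 uint8, blue, green, red); there is no depth.
- ctrl.camera_params(name): a dict with "vertical_fov" (degrees; the focal length in pixels is half the picture's height over the tangent of half this angle, whatever the lens; pixels are square), "cx", "cy" (the principal point, pixels), "rvec" (rotation vector, rad) and "tvec" (3), from world to camera coordinates, as OpenCV has them. Camera axes: x right, y down, z forward; pixel columns grow to the right and rows downward; lengths in m; the calibration is good to about 2 mm. The wrist camera is an equidistant fisheye: a pixel r from the principal point sees the ray r / f radians off the axis. A picture is of the moment at which its call begins: read the wrist's pose just before it. camera_params takes no time and is no camera call; for the wrist camera it gives the pose at the moment of the call.
- ctrl.close_job(): hands the job in, once; it reports no verdict.
The state is a dict: "clock": time; "joint_pos": joint angles; "qvel": joint speeds; "tau": joint torques, N m; "tool_pos": TCP position; "orientation": TCP orientation; "force": force on the tool from outside, world axes, zero at the start; "moment": the same for the moment, N m; "opening": finger opening in m.
Only numpy, scipy, OpenCV 4.12 (cv2) and the standard library are available. Lean on these libraries where they do the work, as an engineer would, in place of code of your own. Each camera call takes 0.05 s, during which the arm holds its last target. There are 200 camera calls.

### The job

Swing the grey parts cabinet's door fully open and hang every blue shop bin from the top groove of the slatted panel on the inside of the door: tip each bin's front up, hook its lip into the groove and let the front down until the bin sits level and flat against the panel. Put both black power packs into the hanging bins, in whichever you like, and leave the door wide open. Don't disturb the meter, the bottle or the camera.

Things in the scene. Friction and masses are not known exactly. Their poses are not given: they have to be found in the camera images.
- bin1: blue plastic shop bin, about 120 g, open on top, 105 long (x) x 56 wide (y) mm, rim 52 mm high, walls and floor 3 mm thick; its front 20 mm (front wall and sides) is only 28 mm high, with a paper label. Origin at the centre of its underside, front to its own -x, z up. A hook lip rises behind its back wall (see its lip point). Stands on the bench at the start. May be absent (None)
- bin1_lip (a point): middle of the top edge of bin1's hook lip: (60, 0, 76) mm in the bin's frame. From the top of the back wall (outer face at x = 52.5 mm) a level tongue (z = 48 to 52 mm) runs back to x = 62 mm and turns up into the lip, 3.5 mm thick (x = 58.5 to 62 mm), top at z = 76 mm; tongue and lip are 44 mm wide
- bin2: blue plastic shop bin, about 120 g, open on top, 105 long (x) x 56 wide (y) mm, rim 52 mm high, walls and floor 3 mm thick; its front 20 mm (front wall and sides) is only 28 mm high, with a paper label. Origin at the centre of its underside, front to its own -x, z up. A hook lip rises behind its back wall (see its lip point). Stands on the bench at the start. May be absent (None)
- bin2_lip (a point): middle of the top edge of bin2's hook lip: (60, 0, 76) mm in the bin's frame. From the top of the back wall (outer face at x = 52.5 mm) a level tongue (z = 48 to 52 mm) runs back to x = 62 mm and turns up into the lip, 3.5 mm thick (x = 58.5 to 62 mm), top at z = 76 mm; tongue and lip are 44 mm wide
- bin3: blue plastic shop bin, about 120 g, open on top, 105 long (x) x 56 wide (y) mm, rim 52 mm high, walls and floor 3 mm thick; its front 20 mm (front wall and sides) is only 28 mm high, with a paper label. Origin at the centre of its underside, front to its own -x, z up. A hook lip rises behind its back wall (see its lip point). Stands on the bench at the start. May be absent (None)
- bin3_lip (a point): middle of the top edge of bin3's hook lip: (60, 0, 76) mm in the bin's frame. From the top of the back wall (outer face at x = 52.5 mm) a level tongue (z = 48 to 52 mm) runs back to x = 62 mm and turns up into the lip, 3.5 mm thick (x = 58.5 to 62 mm), top at z = 76 mm; tongue and lip are 44 mm wide
- pack1: black plug-in power pack, a block 64 mm long (x) x 40 mm wide (y) x 48 mm high (z), lying on the bench with its three brass pins up (they stand 16 mm above the top and are look only, without contact); origin at the centre of its underside. About 150 g
- pack1_center (a point): centre of pack1's block, 24 mm above its underside
- pack2: black plug-in power pack, a block 64 mm long (x) x 40 mm wide (y) x 48 mm high (z), lying on the bench with its three brass pins up (they stand 16 mm above the top and are look only, without contact); origin at the centre of its underside. About 150 g
- pack2_center (a point): centre of pack2's block, 24 mm above its underside
- cabinet: grey steel parts cabinet standing on the bench, fixed to it, 350 mm wide (y) x 155 mm deep (x) x 275 mm high; origin at the bottom middle of its open front, which looks to its own -x; the body lies behind it (+x)
- door (a joint): angle of the cabinet's door, rad: 0 = shut, 1.6 = fully open against its stop. The hinge is a vertical line at the left (+y) end of the cabinet's front; the free edge swings out to the cabinet's -x and round to +y, clockwise seen from above. The hinge is stiff (about 0.9 N m): the door stays where it is left
- door_hinge (a point): point on the hinge line, 240 mm above the bench; it carries the door's axes: the door runs from the hinge 350 mm along its own -y, its inner face is the plane x = 0 and looks to +x, its outer face is x = -24 mm; z is up. The door reaches from 12 to 268 mm above the bench
- door_handle (a point): point on the axis of the steel T-bar handle, 242 mm above the bench, the height to grip it from above; door's axes, at (-59, -320) mm from the hinge line. The bar is upright, 12 mm in diameter, from 127 to 262 mm above the bench, 35 mm off the outer face, on two 10 mm posts at 150 and 212 mm height
- groove (a point): middle of the lower edge of the mouth of the top groove in the slatted panel that forms the door's inside: on the inner face, 175 mm from the hinge, 200 mm up; door's axes (x out of the panel, y along the groove, z up). Usable from y = -169 to +169 mm. Mouth z = 0 to 20 mm; slats 4 mm thick; cavity behind from x = -4 to -18 mm, z = -12 to +54 mm. The groove 95 mm lower is not used
- panel_top (a point): middle of the panel's top edge, 68 mm above the groove point. A bin's lip enters the mouth only with the bin's front tipped up 35 to 45 degrees, lip first, sliding in and up, then hooks behind the upper slat as the front is let down. Seated: bin level, back on the panel, tongue on the mouth's lower edge, lip top 28 mm above the groove point and about 6 mm behind the face
- multimeter: bystander: yellow handheld meter lying on the bench, 150 x 75 x 34 mm; origin at the centre of its underside
- bottle: bystander: clear water bottle, 62 mm in diameter, 190 mm tall; origin at the centre of its underside
- camera: bystander: white camera body with a black lens stub, 120 x 60 x 55 mm; origin at the centre of its underside

How it is judged:
By the outcome, as a careful person would: the job done as asked, in the order asked, and still so for the second after the job is handed in, with the robot touching nothing.
Of bin1, bin2, bin3 only 2 to 3 are there at a start; the rules pass over those that are not, and their reading is None.
At some moment in a run one of bin1, bin2, bin3, pack1, pack2 may be knocked a few centimetres aside while the robot is not near it.
It also fails if it takes over 210 s, if anything falls off the work surface, if the arm or the gripper's body presses on something with over 40 N, if the wrist force passes 120 N, or if a joint passes its speed limit or range.

## Working session

There is one attempt and no reset: what is moved stays moved. The work goes in short steps, Python scripts to look and compute and a tool call to move; the robot and the scene stay as the last step left them, time stands still between calls to the robot, and variables do not carry over. Pictures are saved under pics/ and viewed, about 12 in all and at most 16, crops included, and the job is handed in when it is done.

Besides the shell and the picture viewer there is one more tool, called after ">>>" as name([rows], argument=value, ...), one row to a line, values as JSON. step_arm: Moves the arm, as the interface text tells. Its arguments: {"type":"object","properties":{"rows":{"type":"array"}},"required":["rows"]}

```bash
ls; mkdir -p pics; cat > h.py <<'E'
import numpy as np, cv2
from plant import ctrl
from scipy.spatial.transform import Rotation as R
def cam(n):
    p=ctrl.camera_params(n); p['R']=cv2.Rodrigues(np.array(p['rvec'],float))[0]; p['t']=np.array(p['tvec'],float).ravel()
    p['f']=200/np.tan(np.radians(p['vertical_fov'])/2); p['fish']=n=='wrist'; p['c']=-p['R'].T@p['t']; return p
def ray(p,u,v):
    x,y=(u-p['cx'])/p['f'],(v-p['cy'])/p['f']
    if p['fish']:
        r=np.hypot(x,y)+1e-12; d=np.array([np.sin(r)*x/r,np.sin(r)*y/r,np.cos(r)])
    else: d=np.array([x,y,1.])
    return p['R'].T@(d/np.linalg.norm(d))
def onz(p,u,v,z):
    d=ray(p,u,v); return p['c']+d*(z-p['c'][2])/d[2]
def proj(p,X):
    q=p['R']@np.array(X,float)+p['t']
    if p['fish']:
        r=np.hypot(q[0],q[1])+1e-12; th=np.arctan2(r,q[2]); return np.array([p['cx']+p['f']*th*q[0]/r,p['cy']+p['f']*th*q[1]/r])
    return np.array([p['cx']+p['f']*q[0]/q[2],p['cy']+p['f']*q[1]/q[2]])
def tri(p1,a,p2,b):
    d1,d2=ray(p1,*a),ray(p2,*b); A=np.stack([d1,-d2],1); s=np.linalg.lstsq(A,p2['c']-p1['c'],rcond=None)[0]
    x1=p1['c']+s[0]*d1; x2=p2['c']+s[1]*d2; return (x1+x2)/2,np.linalg.norm(x1-x2)
def snap(n,name=None):
    p=cam(n); im=ctrl.snapshot(n)
    if name: cv2.imwrite(f'pics/{name}.png',im)
    return p,im
E
python3 - <<'E'
from h import *
o=ctrl.get_obs(); print({k:np.round(v,3).tolist() for k,v in o.items()})
for n in ('scene','side','wrist'):
    p,im=snap(n,n+'0'); print(n,np.round(p['c'],3),p['f'],p['cx'],p['cy'],np.round(p['R'][2],2))
a=cv2.imread('pics/scene0.png');
E
```

```text
pics
{'clock': 0.0, 'joint_pos': [90.704, 20.591, 0.634, -0.019, -70.136, -16.508], 'qvel': [-0.033, 0.011, -0.043, 0.004, 0.087, -0.1], 'tau': [0.002, -58.272, 29.305, 6.997, 0.007, -0.0], 'tool_pos': [0.184, 0.649, 0.226], 'orientation': [-89.906, 0.009, 164.189], 'force': [-0.223, 0.348, -0.354], 'moment': [0.023, -0.018, 0.052], 'opening': 0.088}
scene [ 1.499 -0.066  1.28 ] 454.3026073803815 316.7470509476532 203.55068488032148 [-0.65 -0.04 -0.76]
side [ 0.351 -1.063  1.272] 476.2209249159347 323.884038887141 193.78676803675194 [ 0.14  0.65 -0.75]
wrist [0.257 0.629 0.384] 309.70691628693146 322.8974237304544 201.7816126823122 [-0.27  0.08 -0.96]
```

View images.

View pics/scene0.png

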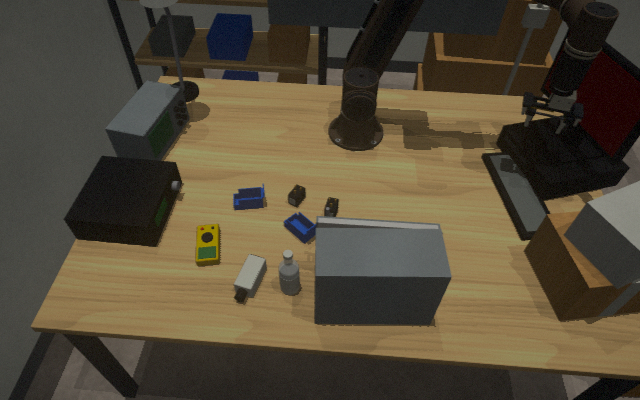

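View pics/side0.png

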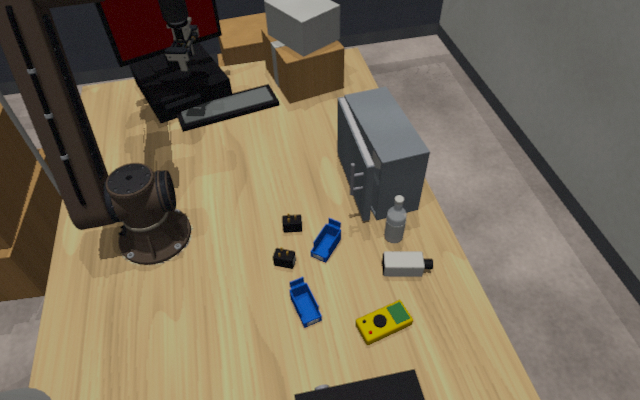

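```bash
python3 - <<'E'
from h import *
s=cv2.imread('pics/scene0.png');d=cv2.imread('pics/side0.png')
a=cv2.resize(s[170:330,225:465],None,fx=800/240,fy=800/240,interpolation=cv2.INTER_CUBIC)
cv2.imwrite('pics/cropA.png',a)
b=cv2.resize(d[85:335,265:440],None,fx=2.4,fy=2.4,interpolation=cv2.INTER_CUBIC)
cv2.imwrite('pics/cropB.png',b)
for n in ('scene','side'):
    p=cam(n); im=cv2.imread(f'pics/{n}0.png'); hsv=cv2.cvtColor(im,cv2.COLOR_BGR2HSV)
    m=cv2.inRange(hsv,(105,150,40),(125,255,255))
    cs=cv2.findContours(m,cv2.RETR_EXTERNAL,cv2.CHAIN_APPROX_NONE)[0]
    for c in cs:
        if 100<cv2.contourArea(c)<2000:
            r=cv2.minAreaRect(c); print(n,'blue',cv2.contourArea(c),np.round(cv2.boxPoints(r)).tolist(),np.round(onz(p,*r[0],.026),3))
    m=cv2.inRange(im,(0,0,0),(45,45,45))
    cs=cv2.findContours(m,cv2.RETR_EXTERNAL,cv2.CHAIN_APPROX_NONE)[0]
    for c in cs:
        if 60<cv2.contourArea(c)<1000:
            r=cv2.minAreaRect(c); print(n,'dark',cv2.contourArea(c),np.round(cv2.boxPoints(r)).tolist(),np.round(onz(p,*r[0],.024),3))
E
```

```text
scene blue 113.0 [[288.0, 229.0], [292.0, 218.0], [314.0, 225.0], [310.0, 236.0]] [ 0.548 -0.177  0.026]
scene blue 1538.0 [[207.0, 14.0], [251.0, 14.0], [251.0, 59.0], [207.0, 59.0]] [-0.662 -0.677  0.026]
scene dark 990.0 [[573.0, 377.0], [639.0, 377.0], [639.0, 399.0], [573.0, 399.0]] [1.022 0.704 0.024]
scene dark 932.0 [[8.0, 399.0], [44.0, 328.0], [57.0, 335.0], [22.0, 406.0]] [ 1.094 -0.865  0.024]
scene dark 90.0 [[233.0, 299.0], [239.0, 287.0], [247.0, 291.0], [242.0, 303.0]] [ 0.826 -0.337  0.024]
scene dark 122.5 [[569.0, 304.0], [577.0, 274.0], [591.0, 277.0], [583.0, 308.0]] [0.721 0.723 0.024]
scene dark 86.5 [[327.0, 199.0], [337.0, 199.0], [337.0, 216.0], [327.0, 216.0]] [ 0.45  -0.075  0.024]
scene dark 104.0 [[288.0, 194.0], [302.0, 186.0], [309.0, 199.0], [295.0, 207.0]] [ 0.408 -0.2    0.024]
scene dark 84.5 [[508.0, 54.0], [520.0, 25.0], [528.0, 28.0], [517.0, 57.0]] [-0.776  0.839  0.024]
scene dark 186.0 [[237.0, 58.0], [248.0, 18.0], [257.0, 21.0], [246.0, 60.0]] [-0.648 -0.58   0.024]
scene dark 172.0 [[501.0, 33.0], [517.0, -3.0], [531.0, 3.0], [516.0, 39.0]
[... 532 characters left out ...]
 0.024]
side dark 245.0 [[283.0, 231.0], [283.0, 215.0], [301.0, 215.0], [301.0, 231.0]] [ 0.451 -0.08   0.024]
side dark 104.0 [[109.0, 170.0], [142.0, 161.0], [144.0, 168.0], [111.0, 176.0]] [-0.099  0.317  0.024]
side dark 361.5 [[62.0, 160.0], [71.0, 157.0], [89.0, 207.0], [81.0, 210.0]] [-0.277  0.284  0.024]
side dark 287.0 [[46.0, 118.0], [55.0, 114.0], [69.0, 153.0], [60.0, 156.0]] [-0.378  0.579  0.024]
side dark 337.5 [[29.0, 74.0], [38.0, 71.0], [54.0, 113.0], [45.0, 116.0]] [-0.485  0.889  0.024]
side dark 238.5 [[0.0, 83.0], [0.0, 44.0], [15.0, 44.0], [15.0, 83.0]] [-0.68   1.179  0.024]
side dark 532.0 [[3.0, 6.0], [12.0, 3.0], [36.0, 67.0], [27.0, 70.0]] [-0.671  1.427  0.024]
```

View pics/cropA.png

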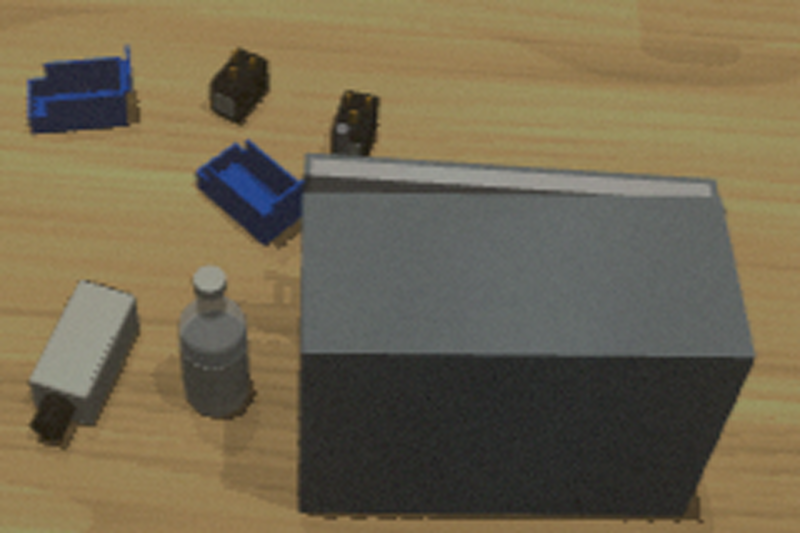

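View pics/cropB.png

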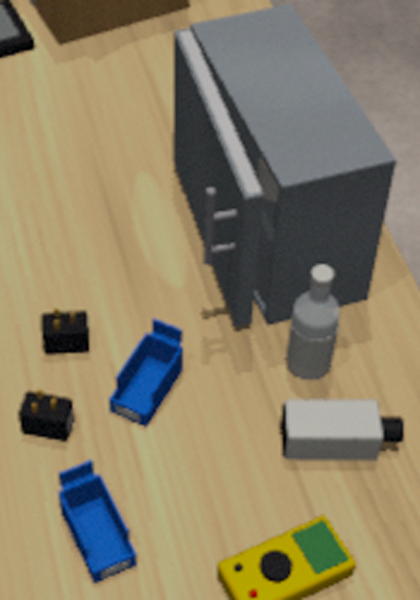

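```bash
python3 - <<'E'
from h import *
s=cam('scene');d=cam('side')
A=lambda x,y:(225+x*.3-.35,170+y*.3-.35)
B=lambda x,y:(265+x/2.4-.3,85+y/2.4-.3)
for nm,q,z in (('FL',(303,195),.275),('FR',(718,195),.275),('BR',(752,355),.275),('BL',(302,353),.275),('door oL',(306,155),.268),('door oR',(715,181),.268),('door iL',(306,180),.268),('BLbottom',(300,512),0),):
    print(nm,np.round(onz(s,*A(*q),z),4))
for nm,q,z in (('doorouter',(247,193),.268),('doorinner',(262,190),.268),('hinge outer',(178,33),.268),('BR',(392,158),.275),('FRtop',(280,187),.275),('BL top',(288,10),.275),('htop',(210,190),.262),('hbot',(208,262),.127),('meterlike',(0,0),0)):
    print(nm,np.round(onz(d,*B(*q),z),4))
print('bottle',onz(d,*B(310,365),0.0), 'top',onz(d,*B(322,272),.19),onz(s,*A(210,280),.19))
for nm,q in (('A front label bot mid',(116,572)),('A back',(75,475)),('B',0)):
    pass
# bins: rim corners side view
for nm,q,z in (('A fl',(98,578),0),('A fr',(134,563),0),('A fl28',(100,568),.028),('A lipL',(61,475),.076),('A lipR',(91,463),.076),('B lipL',(155,321),.076),('B lipR',(181,333),.076),('B front bot L',(111,412),0),('B front bot R',(139,423),0)):
    print(nm,np.round(onz(d,*B(*q),z),4))
# packs top corners side
for nm,q in (('p1',[(42,313),(87,312),(88,332),(43,335)]),('p2',[(27,394),(74,402),(68,422),(20,414)])):
    for c in q: print(nm,np.round(onz(d,*B(*c),.048),4))
E
```

```text
FL [ 0.7383 -0.1141  0.275 ]
FR [0.7077 0.2316 0.275 ]
BR [0.8617 0.2427 0.275 ]
BL [ 0.8898 -0.1028  0.275 ]
door oL [ 0.69   -0.1153  0.268 ]
door oR [0.6873 0.2326 0.268 ]
door iL [ 0.717  -0.1131  0.268 ]
BLbottom [ 0.8892 -0.1015 -0.    ]
doorouter [ 0.6901 -0.1111  0.268 ]
doorinner [ 0.7096 -0.1105  0.268 ]
hinge outer [0.6867 0.2224 0.268 ]
BR [ 0.883  -0.1019  0.275 ]
FRtop [ 0.7302 -0.1175  0.275 ]
BL top [0.8518 0.2268 0.275 ]
htop [ 0.6488 -0.0892  0.262 ]
hbot [ 0.6499 -0.09    0.127 ]
meterlike [0.4775 0.7452 0.    ]
bottle [ 0.76912621 -0.19826418  0.        ] top [ 0.7675278  -0.19387864  0.19      ] [ 0.77261851 -0.19076465  0.19      ]
A fl [ 0.4223 -0.4383  0.    ]
A fr [ 0.4685 -0.4294  0.    ]
A fl28 [ 0.4256 -0.4402  0.028 ]
A lipL [ 0.4016 -0.3349  0.076 ]
A lipR [ 0.4399 -0.3271  0.076 ]
B lipL [ 0.5666 -0.1316  0.076 ]
B lipR [ 0.5953 -0.1596  0.076 ]
B front bot L [ 0.487  -0.2093 -0.    ]
B front bot R [ 0.5194 -0.2352  0.    ]
p1 [ 0.4234 -0.059   0.048 ]
p1 [ 0.4842 -0.072   0.048 ]
p1 [ 0.4787 -0.1067  0.048 ]
p1 [ 0.4182 -0.0972  0.048 ]
p2 [ 0.3814 -0.1883  0.048 ]
p2 [ 0.4386 -0.2151  0.048 ]
p2 [ 0.4254 -0.2436  0.048 ]
p2 [ 0.3677 -0.217   0.048 ]
```

>>> step_arm([
  [[1, 2.6, -4.1, 1.2, 0, 0, 0.9], [1, 2.6, -4.1, 1.2, 0, 0, 0.9], [1, 2.6, -4.1, 1.2, 0, 0, 0.9], [1, 2.6, -4.1, 1.2, 0, 0, 0.9], [1, 2.6, -4.1, 1.2, 0, 0, 0.9], [1, 2.6, -4.1, 1.2, 0, 0, 0.9], [1, 2.6, -4.1, 1.2, 0, 0, 0.9], [1, 2.6, -4.1, 1.2, 0, 0, 0.9], [1, 2.6, -4.1, 1.2, 0, 0, 0.9]],
])

```text
clock: 1.27
tool_pos: [0.4183, 0.2789, 0.335]
orientation: [-90.0, -0.0, 172.3]
force: [1.4, 0.3, -0.1]
opening: 0.0873
```

>>> step_arm([
  [[1, 2.6, -4.1, 0, 0, 0, 0.9], [1, 2.6, -4.1, 0, 0, 0, 0.9], [1, 2.6, -4.1, 0, 0, 0, 0.9], [1, 2.6, -4.1, 0, 0, 0, 0.9], [1, 2.6, -4.1, 0, 0, 0, 0.9], [1, 2.6, -4.1, 0, 0, 0, 0.9], [1, 2.6, -4.1, 0, 0, 0, 0.9], [1, 2.6, -4.1, 0, 0, 0, 0.9], [1, 2.6, -4.1, 0, 0, 0, 0.9], [1, 0, 0, 0, 0, 0, 0], [1, 0, 0, 0, 0, 0, 0]],
])

```text
clock: 2.65
tool_pos: [0.6516, -0.0887, 0.3339]
orientation: [-90.0, -0.1, -179.7]
force: [-0.8, 1.2, -0.6]
opening: 0.088
```

```bash
python3 - <<'E'
from h import *
o=ctrl.get_obs(); print({k:np.round(v,3).tolist() for k,v in o.items() if k in('clock','joint_pos','tool_pos','orientation','force')})
p,im=snap('wrist','w1'); print(p['c'],proj(p,[.65,-.09,.262]))
E
```

```text
{'clock': 2.65, 'joint_pos': [9.197, 16.442, 8.531, -0.014, -82.152, 81.152], 'tool_pos': [0.652, -0.089, 0.334], 'orientation': [-90.004, -0.064, -179.653], 'force': [-0.827, 1.153, -0.64]}
[ 0.72782598 -0.08829889  0.49197095] [324.53113934 214.10507748]
```

View pics/w1.png

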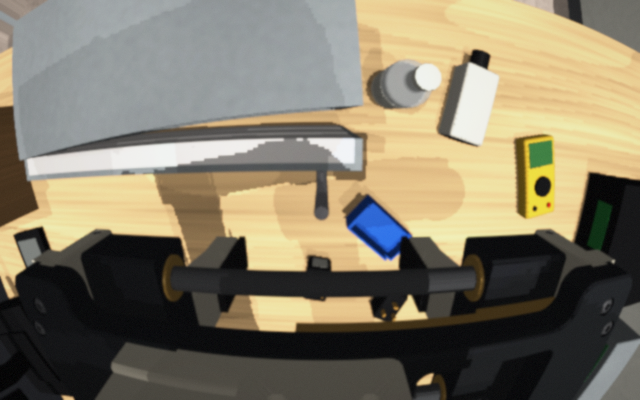

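>>> step_arm([
  [[1, 0, 0.1, -2, 0, 0, 0], [1, 0, 0, -2, 0, 0, 0], [1, 0, 0, -2, 0, 0, 0], [1, 0, 0, -2, 0, 0, 0], [1, 0, 0, -2, 0, 0, 0], [1, 0, 0, -1, 0, 0, 0], [-1, 0, 0, 0, 0, 0, 0], [-1, 0, 0, 0, 0, 0, 0], [-1, 0, 0, 0, 0, 0, 0], [-1, 0, 0, 0, 0, 0, 0], [-1, 0, 0, 0, 0, 0, 0], [-1, 0, 0, 0, 0, 0, 0]],
])

```text
clock: 4.2
tool_pos: [0.6518, -0.0876, 0.2246]
orientation: [-90.0, 0.0, -179.6]
force: [0.3, 0.6, -0.8]
opening: 0.0332
```

```bash
cat > door.py <<'E'
from h import *
H=np.array([.708,.231]); h=np.array([-.059,-.320])
rot=lambda a:np.array([[np.cos(a),-np.sin(a)],[np.sin(a),np.cos(a)]])
E
python3 - <<'E'
from door import *
o=ctrl.get_obs(); print(o['tool_pos'],o['opening'],o['force'])
prev=None
for a in np.arange(0,-91,-5.):
    q=H+rot(np.radians(a+.5))@h
    if prev is not None: print(a,np.round((q-prev)*100,2))
    prev=q
E
```

```text
[ 0.65182544 -0.08760935  0.22459784] 0.03319761435415964 [ 0.33246585  0.60641311 -0.76118022]
-5.0 [-2.77  0.61]
-10.0 [-2.71  0.85]
-15.0 [-2.62  1.08]
-20.0 [-2.52  1.31]
-25.0 [-2.4   1.52]
-30.0 [-2.25  1.73]
-35.0 [-2.09  1.92]
-40.0 [-1.92  2.09]
-45.0 [-1.73  2.25]
-50.0 [-1.53  2.39]
-55.0 [-1.31  2.52]
-60.0 [-1.09  2.62]
-65.0 [-0.86  2.71]
-70.0 [-0.62  2.77]
-75.0 [-0.37  2.81]
-80.0 [-0.13  2.84]
-85.0 [0.12 2.84]
-90.0 [0.37 2.81]
```

>>> step_arm([
  [[-1, 0, 0, 0, 0, 0, 0], [-1, 0, 0, 0, 0, 0, 0], [-1, 0, 0, 0, 0, 0, 0], [-1, 0, 0, 0, 0, 0, 0], [-1, -2.8, 0.6, 0, 0, 0, -5], [-1, -2.7, 0.85, 0, 0, 0, -5], [-1, -2.6, 1.1, 0, 0, 0, -5], [-1, -2.5, 1.3, 0, 0, 0, -5], [-1, 0, 0, 0, 0, 0, 0]],
])

```text
clock: 5.32
tool_pos: [0.5442, -0.0478, 0.2245]
orientation: [-90.1, -0.0, 160.4]
force: [-1.6, 3.4, -2.5]
opening: 0.0114
```

>>> step_arm([
  [[-1, -2.4, 1.5, 0, 0, 0, -5], [-1, -2.25, 1.7, 0, 0, 0, -5], [-1, -2.1, 1.9, 0, 0, 0, -5], [-1, -1.9, 2.1, 0, 0, 0, -5], [-1, -1.7, 2.25, 0, 0, 0, -5], [-1, -1.5, 2.4, 0, 0, 0, -5], [-1, -1.3, 2.5, 0, 0, 0, -5], [-1, -1.1, 2.6, 0, 0, 0, -5], [-1, 0, 0, 0, 0, 0, 0]],
])

```text
clock: 6.45
tool_pos: [0.4026, 0.1216, 0.2245]
orientation: [-90.0, -0.0, 120.5]
force: [-3.0, 3.3, -1.7]
opening: 0.0116
```

```bash
python3 - <<'E'
from door import *
o=ctrl.get_obs(); print(o['tool_pos'],o['orientation'],o['opening'],o['force'],o['joint_pos'])
print(np.linalg.norm(np.array(o['tool_pos'][:2])-H))
E
```

```text
[0.40264158 0.12158248 0.22446086] [-8.99867655e+01 -4.06115967e-02  1.20487532e+02] 0.011637306625976097 [-3.01713121  3.3209055  -1.70337266] [ 4.38897508e+01 -4.34360812e+00 -2.93575146e+01 -4.69782950e-02
 -6.49895618e+01 -1.33823508e+01]
0.3243700998955108
```

>>> step_arm([
  [[-1, -0.9, 2.7, 0, 0, 0, -5], [-1, -0.6, 2.8, 0, 0, 0, -5], [-1, -0.4, 2.8, 0, 0, 0, -5], [-1, -0.15, 2.8, 0, 0, 0, -5], [-1, 0.1, 2.8, 0, 0, 0, -5], [-1, 0.1, 1.2, 0, 0, 0, -2.5], [-1, 0.1, 0.6, 0, 0, 0, -1], [-1, 0, 0, 0, 0, 0, 0]],
])

```text
clock: 7.45
tool_pos: [0.3858, 0.2768, 0.2244]
orientation: [-90.0, 0.1, 91.9]
force: [-2.5, -0.8, 1.0]
opening: 0.0112
```

>>> step_arm([
  [[-1, 0, 0.4, 0, 0, 0, 0], [-1, 0, 0.4, 0, 0, 0, 0], [-1, 0, 0, 0, 0, 0, 0]],
])

```text
clock: 7.82
tool_pos: [0.3857, 0.2774, 0.2243]
orientation: [-89.9, 0.8, 91.9]
force: [2.2, -28.6, 11.1]
opening: 0.0118
```

>>> step_arm([
  [[-1, 0, -0.7, 0, 0, 0, 0], [1, 0, 0, 0, 0, 0, 0], [1, 0, 0, 0, 0, 0, 0], [1, 0, 0, 0, 0, 0, 0], [1, 0, 0, 0, 0, 0, 0], [1, 0, 0, 3, 0, 0, 0], [1, 0, 0, 4, 0, 0, 0], [1, 0, 0, 4, 0, 0, 0], [1, 0, 0, 4, 0, 0, 0], [1, 0, 0, 4, 0, 0, 0], [1, 0, 0, 0, 0, 0, 0]],
])

```text
clock: 9.2
tool_pos: [0.3867, 0.2794, 0.4177]
orientation: [-90.2, -0.2, 91.9]
force: [0.4, 0.9, -1.5]
opening: 0.0877
```

```bash
python3 - <<'E'
from h import *
o=ctrl.get_obs(); print(o['tool_pos'],o['force'],o['joint_pos'])
p,im=snap('scene','scene1'); q,jm=snap('side','side1')
a=cv2.resize(im[130:290,280:480],None,fx=4,fy=4,interpolation=cv2.INTER_CUBIC)
cv2.imwrite('pics/c1.png',np.vstack([a[:600]])[:600])
E
```

```text
[0.38670295 0.27938481 0.41771771] [ 0.35475632  0.87144986 -1.47708681] [ 5.96039421e+01 -2.76956975e+00 -3.28147550e+00  5.88991542e-02
 -8.91652142e+01 -5.76911766e+01]
```

View pics/c1.png

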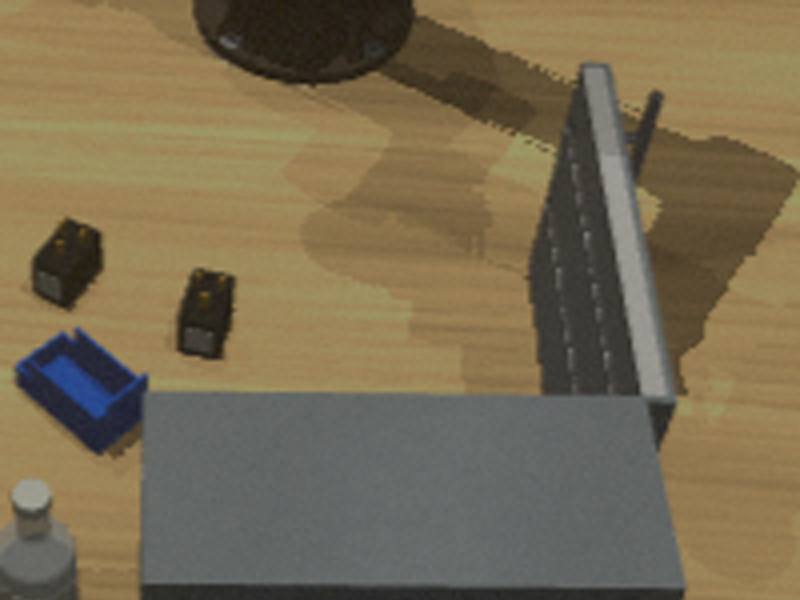

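```bash
python3 - <<'E'
from door import *
s=cam('scene');d=cam('side')
C=lambda x,y:(280+x/4-.4,130+y/4-.4)
for n,q,z in (('free in',(583,65),.268),('hinge in',(645,398),.268),('free out',(608,65),.268),('hinge out',(672,398),.268),('handle',(655,95),.262)): print(n,np.round(onz(s,*C(*q),z),4))
for cy in (4.5,4.2):
    yaw=np.radians(cy)-1.6; Rr=rot(yaw)
    for Hh in (H,np.array([.3857,.2775])-Rr@h):
        print(cy,np.degrees(yaw),'hinge',Hh,'groove',Hh+Rr@[0,-.175],'free in',Hh+Rr@[0,-.35],'handle',Hh+Rr@h)
im=cv2.imread('pics/side1.png'); hsv=cv2.cvtColor(im,cv2.COLOR_BGR2HSV)
m=cv2.inRange(hsv,(105,150,40),(125,255,255))
for c in cv2.findContours(m,cv2.RETR_EXTERNAL,cv2.CHAIN_APPROX_NONE)[0]:
    if 100<cv2.contourArea(c)<2000: r=cv2.minAreaRect(c); print(np.round(r[0],1),np.round(r[2]),np.round(onz(d,*r[0],.026),3))
b=cv2.resize(im[85:335,255:430],None,fx=2.4,fy=2.4,interpolation=cv2.INTER_CUBIC)
cv2.imwrite('pics/c2.png',b)
E
```

```text
free in [0.3629 0.2185 0.268 ]
hinge in [0.7054 0.2356 0.268 ]
free out [0.361  0.2391 0.268 ]
hinge out [0.7037 0.2545 0.268 ]
handle [0.3871 0.2761 0.262 ]
4.5 -87.17324722093173 hinge [0.708 0.231] groove [0.53321294 0.22236968] free in [0.35842587 0.21373935] handle [0.38547972 0.27414705]
4.5 -87.17324722093173 hinge [0.70822028 0.23435295] groove [0.53343322 0.22572263] free in [0.35864616 0.21709231] handle [0.3857 0.2775]
4.2 -87.47324722093171 hinge [0.708 0.231] groove [0.53317014 0.22328497] free in [0.35834029 0.21556995] handle [0.38571006 0.27583516]
4.2 -87.47324722093171 hinge [0.70798994 0.23266484] groove [0.53316009 0.22494981] free in [0.35833023 0.21723479] handle [0.3857 0.2775]
[303.4 301.3] 63.0 [ 0.43  -0.375  0.026]
[326.9 240.2] 32.0 [ 0.547 -0.178  0.026]
```

View pics/c2.png

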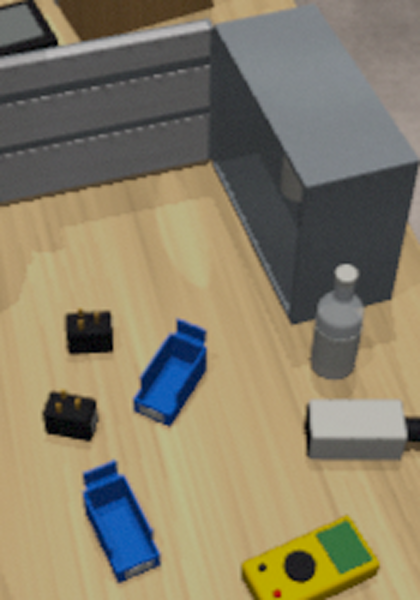

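>>> step_arm([
  [[1, 1.2, -4.9, -1.5, 0, 0, -4.7], [1, 1.2, -4.9, -1.5, 0, 0, -4.7], [1, 1.2, -4.9, -1.5, 0, 0, -4.7], [1, 1.2, -4.9, -1.5, 0, 0, -4.7], [1, 1.2, -4.9, -1.5, 0, 0, -4.7], [1, 1.2, -4.9, -1.5, 0, 0, -4.7], [1, 1.2, -4.9, -1.5, 0, 0, -4.7], [1, 1.2, -4.9, -1.5, 0, 0, -4.7], [1, 1.2, -4.9, -1.5, 0, 0, -4.7], [1, 1.2, -4.9, -1.5, 0, 0, -4.7], [1, 0, 0, 0, 0, 0, 0]],
])

```text
clock: 10.68
tool_pos: [0.5045, -0.2139, 0.2609]
orientation: [-89.7, 0.2, 44.6]
force: [-0.1, 0.0, 0.1]
opening: 0.0878
```

>>> step_arm([
  [[1, 0, 0, -3, 5, -5, 0], [1, 0, 0, -3, 5, -5, 0], [1, 0, 0, -3, 5, -5, 0], [1, 0, 0, -3, 5, -5, 0], [1, 0, 0, -3, 4.7, -4.7, 0], [1, 0, 0, 0, 0, 0, 0], [1, 0, 0, 0, 0, 0, 0]],
])

```text
clock: 11.55
tool_pos: [0.5058, -0.2117, 0.1149]
orientation: [-89.9, -34.8, 44.9]
force: [0.7, 0.1, 0.2]
opening: 0.0874
```

```bash
cat >> h.py <<'E'
def blobs(im,amin=60,hsvlo=(105,130,30),hsvhi=(128,255,255)):
    m=cv2.inRange(cv2.cvtColor(im,cv2.COLOR_BGR2HSV),hsvlo,hsvhi)
    return [c for c in cv2.findContours(m,cv2.RETR_EXTERNAL,cv2.CHAIN_APPROX_NONE)[0] if cv2.contourArea(c)>amin]
def st():
    o=ctrl.get_obs(); r=R.from_euler('xyz',o['orientation'],degrees=True)
    print('t',round(o['clock'],2),'tcp',np.round(o['tool_pos'],4),'rpy',np.round(o['orientation'],1),'F',np.round(o['force'],1),'op',round(o['opening'],4),'j',np.round(o['joint_pos'],0)); return np.array(o['tool_pos']),r
def binpose(p,corners):
    return
E
python3 - <<'E'
from h import *
t,r=st(); print('dir',np.round(r.as_matrix()[:,1],3),'jaw',np.round(r.as_matrix()[:,2],3))
p,im=snap('wrist','w2')
B=np.array([.539,-.186]); c=np.cos(np.radians(45)); e=np.array([c,c]); n=np.array([-c,c])
for x,y,z in ((60,22,76),(60,-22,76),(-52.5,28,28),(-52.5,-28,28),(52.5,28,52),(52.5,-28,52)):
    q=B+x/1e3*e+y/1e3*n; uv=proj(p,[*q,z/1e3]); print(x,y,z,np.round(uv,1)); cv2.circle(im,tuple(int(v) for v in uv),3,(0,0,255),1)
cv2.imwrite('pics/w2m.png',im)
E
```

```text
t 11.55 tcp [ 0.5058 -0.2117  0.1149] rpy [-89.9 -34.8  44.9] F [0.7 0.1 0.2] op 0.0874 j [-30.  15. -16. -42. -56.   8.]
dir [ 0.403  0.404 -0.821] jaw [-0.706  0.708  0.001]
60 22 76 [341.5 269.8]
60 -22 76 [293.2 269.8]
-52.5 28 28 [354.3 137.9]
-52.5 -28 28 [276.8 138.3]
52.5 28 52 [347.5 243.1]
52.5 -28 52 [287.4 243.1]
```

View pics/w2m.png

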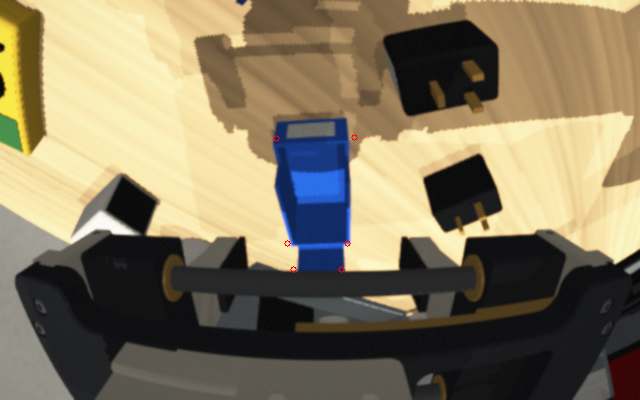

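>>> step_arm([
  [[1, 0.75, 0.6, -1.55, 0, 0, 0], [1, 0.75, 0.6, -1.55, 0, 0, 0], [1, 0.75, 0.6, -1.55, 0, 0, 0], [1, 0.75, 0.6, -1.55, 0, 0, 0], [1, 0.7, 0.6, -1.5, 0, 0, 0], [1, 0.7, 0.6, -1.5, 0, 0, 0], [1, 0, 0, 0, 0, 0, 0], [-1, 0, 0, 0, 0, 0, 0], [-1, 0, 0, 0, 0, 0, 0], [-1, 0, 0, 0, 0, 0, 0], [-1, 0, 0, 0, 0, 0, 0], [-1, 0, 0, 0, 0, 0, 0]],
])

```text
clock: 13.1
tool_pos: [0.55, -0.1758, 0.0231]
orientation: [-90.0, -34.9, 44.9]
force: [-1.8, -0.7, 5.1]
opening: 0.0569
```

>>> step_arm([
  [[-1, 0, 0, 0, 0, 0, 0], [-1, 0, 0, 0, 0, 0, 0], [-1, 0, 0, 1, 0, 0, 0], [-1, 0, 0, 2, 0, 0, 0], [-1, 0, 0, 3, 0, 0, 0], [-1, 0, 0, 3, 0, 0, 0], [-1, 0, 0, 3, 0, 0, 0], [-1, 0, 0, 0, 0, 0, 0]],
])

```text
clock: 14.1
tool_pos: [0.551, -0.176, 0.1457]
orientation: [-90.3, -35.0, 45.1]
force: [-0.0, -0.9, -2.0]
opening: 0.057
```

```bash
python3 - <<'E'
from h import *
t,r=st()
p,im=snap('wrist','w3')
cv2.imwrite('pics/w3c.png',im)
E
```

```text
t 14.1 tcp [ 0.551  -0.176   0.1457] rpy [-90.3 -35.   45.1] F [-0.  -0.9 -2. ] op 0.057 j [-23.  14. -14. -41. -55.   0.]
```

View pics/w3c.png

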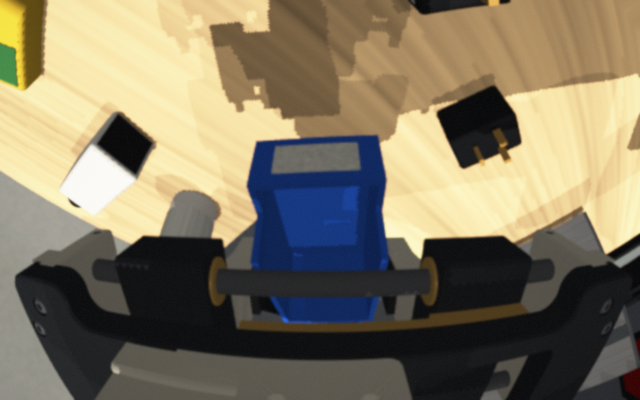

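```bash
python3 - <<'E'
from h import *
from scipy.optimize import least_squares
t,r=st(); p=cam('wrist'); M=r.as_matrix()
g=t-.019*M[:,1]
obs={(-52.5,-28,0):(256,140),(-52.5,28,0):(379,136),(-52.5,-28,28):(249,187),(-52.5,28,28):(385,182)}
# bin rotation rel tool: bin level when tool tilted -35 -> bin axes from tool: rotate about jaw axis
def pts(v,P):
    gx,gz,a=v
    Rb=R.from_rotvec(np.radians(35+a)*M[:,2])*r   # remove tilt: tool upright: x=bin x, z=bin y, -y=bin z
    T=Rb.as_matrix(); return g+((P[0]-gx)*T[:,0]+P[1]*T[:,2]-(P[2]-gz)*T[:,1])/1e3
for v in ((5,38,0),):
    for P,o in obs.items(): print(P,o,np.round(proj(p,pts(v,P)),1))
s=least_squares(lambda v:np.concatenate([(proj(p,pts(v,P))-o)[[1]] for P,o in obs.items()]+[[(v[1]-38)/3]]),(5,38,0)); print(s.x,s.fun)
E
```

```text
t 14.15 tcp [ 0.5502 -0.1755  0.144 ] rpy [-90.1 -35.   45. ] F [-0.4 -0.1 -1.6] op 0.0571 j [-23.  14. -14. -41. -55.   0.]
(-52.5, -28, 0) (256, 140) [260.1 130.8]
(-52.5, 28, 0) (379, 136) [385.6 130.7]
(-52.5, -28, 28) (249, 187) [249.9 176.2]
(-52.5, 28, 28) (385, 182) [395.8 176.2]
[ 0.8442649  37.99300698  0.71861075] [-1.98909781e+00  1.98778979e+00 -2.49050442e+00  2.49065621e+00
 -2.33100533e-03]
```

```bash
cat > path.py <<'E'
import numpy as np
slats=[(0,4,-75,0),(0,4,20,68),(18,24,-12,54),(0,24,54,68),(0,24,-75,-12)]
def seg(a,b,n): return np.linspace(a,b,n)
def rect(x0,x1,z0,z1):
    c=[(x0,z0),(x1,z0),(x1,z1),(x0,z1),(x0,z0)]; return np.vstack([seg(c[i],c[i+1],12) for i in range(4)])
P=np.vstack([rect(58.5,62,48,76),rect(50,62,48,52),rect(0,52.5,0,52)])
rc=[(58.5,62,48,76),(50,62,48,52),(-52.5,52.5,0,52)]
S=np.vstack([rect(*s) for s in slats])
def sd(Q,b): # signed dist points to box
    cx=np.maximum(b[0]-Q[...,0],Q[...,0]-b[1]); cz=np.maximum(b[2]-Q[...,1],Q[...,1]-b[3])
    return np.where((cx>0)&(cz>0),np.hypot(np.maximum(cx,0),np.maximum(cz,0)),np.maximum(cx,cz))
def clear(a,u,w,gx=2,gz=38): # grasp point at (u,w), tip a deg
    c,s=np.cos(np.radians(a)),np.sin(np.radians(a)); M=np.array([[c,s],[-s,c]])
    Q=(P-[gx,gz])@M.T+[u,w]; T=(S-[u,w])@M+[gx,gz]
    return min(min(sd(Q,b).min() for b in slats),min(sd(T,b).min() for b in rc))
if __name__=='__main__':
    from scipy.optimize import minimize
    print('seated',clear(0,-50.5,-10), -50.5,-10)
    x=np.array([-50.5,-10.])
    for a in (0,3,6,10,15,20,25,30,35,40,45):
        best=(-9,None)
        for k in range(3):
            st=(1.,.4,.15)[k]; n=8
            c0=x if best[1] is None else best[1]
            for du in np.arange(-n,n+1)*st:
                for dw in np.arange(-n,n+1)*st:
                    v=clear(a,c0[0]+du,c0[1]+dw)
                    if v>best[0]: best=(v,c0+[du,dw])
        x=best[1]; print(a,np.round(x,1),round(best[0],2))
    for a in (35,40,45):
        c,s=np.cos(np.radians(a)),np.sin(np.radians(a)); M=np.array([[c,s],[-s,c]])
        for uu in range(-120,-40,5):
            l=[(clear(a,uu,w),w) for w in np.arange(-25,40,.5)]; m=max(l); print(a,uu,m, 'liptop',np.round(M@(np.array([60,76])-[2,38])+[uu,m[1]],1)) if uu>-80 else None
E
python3 path.py
```

```text
seated 0.0 -50.5 -10
0 [-51.5  -9. ] 1.0
3 [-52.2  -2.8] 1.52
6 [-52.6   1.8] 2.05
10 [-53.4   3.9] 2.77
15 [-53.6   9.5] 3.64
20 [-54.7  14.3] 3.29
25 [-55.4  19.3] 2.92
30 [-55.7  24. ] 2.71
35 [-68.1  16.2] 5.03
40 [-80.5  19.4] 14.17
45 [-92.9  25.6] 25.62
35 -75 (np.float64(9.523568969917903), np.float64(14.5)) liptop [-5.7 12.4]
35 -70 (np.float64(6.090509586576593), np.float64(15.5)) liptop [-0.7 13.4]
35 -65 (np.float64(3.2824705149277804), np.float64(17.5)) liptop [ 4.3 15.4]
35 -60 (np.float64(2.3413806934135692), np.float64(23.0)) liptop [ 9.3 20.9]
35 -55 (np.float64(2.054972761320741), np.float64(30.5)) liptop [14.3 28.4]
35 -50 (np.float64(-2.945027238679259), np.float64(39.5)) liptop [19.3 37.4]
35 -45 (np.float64(-2.435011002546915), np.float64(37.0)) liptop [24.3 34.9]
40 -75 (np.float64(10.209070726490438), np.float64(20.0)) liptop [-6.1 11.8]
40 -70 (np.float64(6.800257016902506), np.float64(20.5)) liptop [-1.1 12.3]
40 -65 (np.float64(4.255610020680706), np.float64(22.5)) liptop [ 3.9 14.3]
40 -60 (np.float64(2.9965382438319637), np.float64(26.5)) liptop [ 8.9 18.3]
40 -55 (np.float64(2.611404244772828), np.float64(33.5)) liptop [13.9 25.3]
40 -50 (np.float64(-2.388595755227172), np.float64(39.5)) liptop [18.9 31.3]
40 -45 (np.float64(-2.9287464385277104), np.float64(39.5)) liptop [23.9 31.3]
45 -75 (np.float64(11.064231509248032), np.float64(25.5)) liptop [-7.1 11.4]
45 -70 (np.float64(7.762060259915702), np.float64(26.0)) liptop [-2.1 11.9]
45 -65 (np.float64(5.407377259755648), np.float64(27.5)) liptop [ 2.9 13.4]
45 -60 (np.float64(3.8205448016022103), np.float64(30.5)) liptop [ 7.9 16.4]
45 -55 (np.float64(3.703535443718337), np.float64(35.5)) liptop [12.9 21.4]
45 -50 (np.float64(-1.2964645562816628), np.float64(39.5)) liptop [17.9 25.4]
45 -45 (np.float64(-2.696648215695589), np.float64(39.5)) liptop [22.9 25.4]
```

>>> step_arm([
  [[-1, 0, 0, 2, 0, 0, 0], [-1, 0, 0, 2, 0, 0, 0], [-1, 0.4, 2.9, 1, 0, 0, 4.8], [-1, 0.4, 2.9, 1, 0, 0, 4.8], [-1, 0.4, 2.9, 1, 0, 0, 4.8], [-1, 0.4, 2.9, 1, 0, 0, 4.8], [-1, 0.4, 2.9, 0.7, 0, 0, 4.8], [-1, 0.4, 2.9, 0.5, 0, 0, 4.7], [-1, 0.4, 2.9, 0.5, 0, 0, 4.7], [-1, 0.4, 2.9, 0, 0, 0, 4.7], [-1, 0.4, 2.9, 0, 0, 0, 4.7], [-1, 0.4, 2.9, 0, 0, 0, 4.7]],
])

```text
clock: 15.65
tool_pos: [0.5901, 0.1152, 0.2406]
orientation: [-90.0, -34.9, 92.5]
force: [-0.1, -0.5, -1.7]
opening: 0.0573
```

>>> step_arm([
  [[-1, 0, 0, 0, -8, -0.4, 0], [-1, 0, 0, 0, -8, -0.4, 0], [-1, 0, 0, 0, -8, -0.4, 0], [-1, 0, 0, 0, -8, -0.4, 0], [-1, 0, 0, 0, -8, -0.4, 0], [-1, 0, 0, 0, 0, 0, 0], [-1, 0, 0, 0, 0, 0, 0]],
])

```text
clock: 16.52
tool_pos: [0.5897, 0.1149, 0.2401]
orientation: [-90.3, 5.0, 92.5]
force: [1.2, -0.5, 0.7]
opening: 0.0572
```

```bash
cat > hang.py <<'E'
from h import *
import sys
# u,w mm of grasp point relative to groove edge; x along groove (world), tip from tool tilt +35
yawp=np.radians(92.7); I=np.array([-np.sin(yawp-np.pi/2),np.cos(yawp-np.pi/2)])
def Gp(x): return np.array([x,.2255+(x-.533)*.0472])
def now():
    t,r=st(); M=r.as_matrix(); g=t-.019*M[:,1]
    tilt=np.degrees(np.arctan2(M[:2,1]@I,-M[2,1])); al=35-tilt
    u=(g[:2]-Gp(.533))@I; s=(g[:2]-Gp(.533))@np.array([I[1],-I[0]])
    yaw=np.degrees(np.arctan2(-M[0,2],M[1,2]))
    print('tip %.1f u %.1f w %.1f s %.1f yaw %.2f'%(al,u*1e3,g[2]*1e3-200,s*1e3,yaw)); return g,al,u*1e3,g[2]*1e3-200,s*1e3
def deltas(pts,a0,u0,w0):
    """rows (cm, world) for TCP incl. rotation effect"""
    def tcp(a,u,w):
        th=np.radians(35-a); return np.array([(u+19*np.sin(th)),(w-19*np.cos(th))])
    p=tcp(a0,u0,w0); a=a0
    for (b,u,w) in pts:
        q=tcp(b,u,w); d=(q-p)/10; print((b,u,w),'dx %.2f dy %.2f dz %.2f  rx %.2f ry %.2f'%(d[0]*I[0],d[0]*I[1],d[1],-(b-a)*np.cos(yawp-np.pi/2),-(b-a)*np.sin(yawp-np.pi/2))); p=q;a=b
E
python3 - <<'E'
from hang import *
g,al,u,w,s=now()
p,im=snap('side'); q,jm=snap('scene'); k,wm=snap('wrist')
a=cv2.resize(im[80:230,290:450],(400,375),interpolation=cv2.INTER_CUBIC)
b=cv2.resize(jm[110:260,330:490],(400,375),interpolation=cv2.INTER_CUBIC)
cv2.imwrite('pics/c3.png',np.hstack([a,b])); cv2.imwrite('pics/w4.png',wm)
E
```

```text
t 16.52 tcp [0.5897 0.1149 0.2401] rpy [-90.3   5.   92.5] F [ 1.2 -0.5  0.7] op 0.0572 j [ 33.  14. -10.   5. -69. -32.]
tip 40.0 u -111.5 w 59.0 s 51.4 yaw 92.49
```

View pics/c3.png

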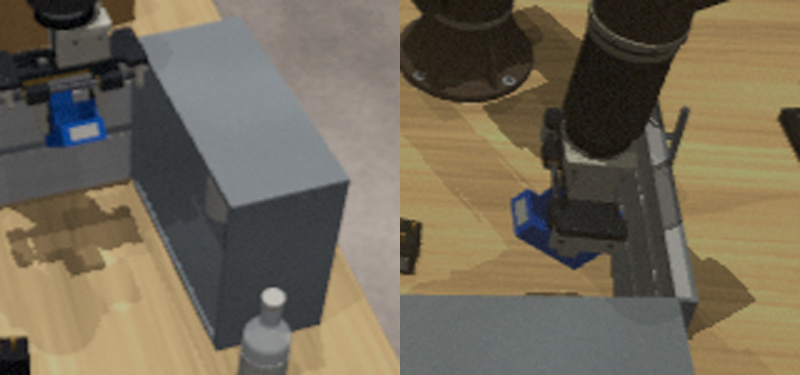

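```bash
cat >> hang.py <<'E'
def fitgx(im,p,tilt_al,gz=38.7):
    t,r=st(); M=r.as_matrix(); g=t-.019*M[:,1]
    m=cv2.inRange(cv2.cvtColor(im,cv2.COLOR_BGR2HSV),(105,120,30),(128,255,255)); m[:80]=0; m[:, :230]=0; m[:,400:]=0
    T=(R.from_rotvec(np.radians(35)*M[:,2])*r).as_matrix()
    pt=lambda P,gx:g+((P[0]-gx)*T[:,0]+P[1]*T[:,2]-(P[2]-gz)*T[:,1])/1e3
    for y in (-25,-15,-5,5,15,25):
        # top blue row near column of predicted
        u0=proj(p,pt((-52.5,y,0),2))[0]; c=int(round(u0)); col=np.where(m[:,c]>0)[0]
        if len(col)==0: print(y,'none'); continue
        v=col[0]-.5; gs=np.linspace(-8,12,81); vv=[proj(p,pt((-52.5,y,0),k))[1] for k in gs]
        print(y,c,v,'gx %.1f'%np.interp(v,vv if vv[0]<vv[-1] else vv[::-1],gs if vv[0]<vv[-1] else gs[::-1]))
E
python3 - <<'E'
from hang import *
im=cv2.imread('pics/w4.png'); p=cam('wrist'); fitgx(im,p,40)
g,al,u,w,s=now()
deltas([(40,-85,20),(40,-75,20),(40,-70,20.5),(40,-65,22.5),(40,-60,26.5),(40,-57,29.5)],al,u,w)
E
```

```text
t 16.68 tcp [0.5901 0.1138 0.2401] rpy [-90.3   5.   92.4] F [ 0.6  0.4 -1.3] op 0.0569 j [ 32.  14. -10.   5. -69. -32.]
-25 267 141.5 gx -2.0
-15 289 139.5 gx -1.1
-5 312 138.5 gx -0.6
5 334 136.5 gx 0.6
15 356 136.5 gx 0.7
25 378 143.5 gx -3.3
t 16.68 tcp [0.5901 0.1138 0.2401] rpy [-90.3   5.   92.4] F [ 0.6  0.4 -1.3] op 0.0569 j [ 32.  14. -10.   5. -69. -32.]
tip 40.0 u -112.6 w 59.1 s 51.7 yaw 92.38
(40, -85, 20) dx -0.13 dy 2.76 dz -3.91  rx 0.04 ry 0.00
(40, -75, 20) dx -0.05 dy 1.00 dz 0.00  rx 0.00 ry 0.00
(40, -70, 20.5) dx -0.02 dy 0.50 dz 0.05  rx 0.00 ry 0.00
(40, -65, 22.5) dx -0.02 dy 0.50 dz 0.20  rx 0.00 ry 0.00
(40, -60, 26.5) dx -0.02 dy 0.50 dz 0.40  rx 0.00 ry 0.00
(40, -57, 29.5) dx -0.01 dy 0.30 dz 0.30  rx 0.00 ry 0.00
```

>>> step_arm([
  [[-1, -0.05, 1, -1.3, 0, 0, 0.2], [-1, -0.05, 1, -1.3, 0, 0, 0], [-1, -0.05, 1, -1.2, 0, 0, 0], [-1, 0, 0.6, 0, 0, 0, 0], [-1, 0, 0, 0, 0, 0, 0], [-1, 0, 0, 0, 0, 0, 0]],
])

```text
clock: 17.42
tool_pos: [0.5886, 0.1506, 0.202]
orientation: [-90.3, 5.1, 92.7]
force: [0.1, -0.2, -1.4]
opening: 0.057
```

```bash
python3 - <<'E'
from hang import *
for i in range(3):
    now(); snap('scene')
p,im=snap('side'); b=cv2.resize(im[90:190,270:390],None,fx=5,fy=5,interpolation=cv2.INTER_CUBIC)
q,jm=snap('scene','sc4'); cv2.imwrite('pics/c4.png',b)
E
```

```text
t 17.43 tcp [0.5886 0.1506 0.202 ] rpy [-90.3   5.1  92.7] F [ 0.1 -0.2 -1.4] op 0.057 j [ 36.  16. -12.   5. -65. -35.]
tip 40.1 u -75.7 w 20.9 s 51.9 yaw 92.70
t 17.48 tcp [0.5886 0.1505 0.2021] rpy [-90.3   5.1  92.7] F [-0.4 -0.2 -0.4] op 0.0571 j [ 36.  16. -12.   5. -65. -35.]
tip 40.1 u -75.9 w 21.0 s 51.9 yaw 92.68
t 17.52 tcp [0.5885 0.1504 0.202 ] rpy [-90.3   5.1  92.7] F [-0.4  0.3 -1.5] op 0.0567 j [ 36.  16. -12.   5. -65. -35.]
tip 40.1 u -76.0 w 20.9 s 51.8 yaw 92.68
```

>>> step_arm([
  [[-1, 0, 0.25, 0.05, 0, 0, 0], [-1, -0.02, 0.25, 0.05, 0, 0, 0], [-1, 0, 0.25, 0.1, 0, 0, 0], [-1, -0.02, 0.25, 0.1, 0, 0, 0], [-1, 0, 0, 0, 0, 0, 0]],
])

```text
clock: 18.3
tool_pos: [0.588, 0.1607, 0.2047]
orientation: [-90.3, 5.1, 92.7]
force: [0.2, 0.6, -0.9]
opening: 0.0569
```

>>> step_arm([
  [[-1, 0, 0.25, 0.2, 0, 0, 0], [-1, -0.02, 0.25, 0.2, 0, 0, 0], [-1, 0, 0, 0, 0, 0, 0], [-1, 0, 0, 0, 0, 0, 0]],
])

```text
clock: 18.8
tool_pos: [0.5877, 0.1655, 0.2085]
orientation: [-90.2, 5.1, 92.7]
force: [-0.8, -0.2, -1.4]
opening: 0.0569
```

```bash
python3 - <<'E'
from hang import *
now()
E
```

```text
t 18.8 tcp [0.5877 0.1655 0.2085] rpy [-90.2   5.1  92.7] F [-0.8 -0.2 -1.4] op 0.0569 j [ 37.  16. -11.   5. -66. -36.]
tip 40.1 u -60.8 w 27.5 s 51.7 yaw 92.69
```

```bash
cat > path2.py <<'E'
from path import *
def follow(gx=.5,gz=38.7):
    x=np.array([-52.5+gx,gz-48.]); out=[]
    for a in (0,2,5,10,15,20,25,30,35,40):
        for st in (.8,.3,.1):
            n=8; c0=x; best=(-9,x)
            for du in np.arange(-n,n+1)*st:
                for dw in np.arange(-n,n+1)*st:
                    q=c0+[du,dw]
                    if a>=30 and q[0]<-58.5: continue
                    v=clear(a,*q,gx,gz)
                    if v>best[0]: best=(v,q)
            x=best[1]
        out.append((a,round(x[0],1),round(x[1],1))); print(out[-1],round(best[0],2))
    return out[::-1]
E
python3 - <<'E'
from path2 import *
o=follow()
from hang import *
g,al,u,w,s=now(); deltas(o,al,u,w)
E
```

```text
(0, np.float64(-53.0), np.float64(-8.3)) 1.0
(2, np.float64(-53.5), np.float64(-3.4)) 1.35
(5, np.float64(-54.2), np.float64(-1.3)) 1.88
(10, np.float64(-54.8), np.float64(4.6)) 2.77
(15, np.float64(-54.8), np.float64(10.5)) 3.65
(20, np.float64(-55.9), np.float64(15.4)) 3.28
(25, np.float64(-56.5), np.float64(20.5)) 2.94
(30, np.float64(-56.7), np.float64(25.4)) 2.7
(35, np.float64(-56.4), np.float64(30.2)) 2.63
(40, np.float64(-57.2), np.float64(32.4)) 3.14
t 18.8 tcp [0.5877 0.1655 0.2085] rpy [-90.2   5.1  92.7] F [-0.8 -0.2 -1.4] op 0.0569 j [ 37.  16. -11.   5. -66. -36.]
tip 40.1 u -60.8 w 27.5 s 51.7 yaw 92.69
(40, np.float64(-57.2), np.float64(32.4)) dx -0.02 dy 0.37 dz 0.49  rx 0.12 ry 0.01
(35, np.float64(-56.4), np.float64(30.2)) dx -0.01 dy 0.25 dz -0.23  rx 4.99 ry 0.24
(30, np.float64(-56.7), np.float64(25.4)) dx -0.01 dy 0.14 dz -0.47  rx 4.99 ry 0.24
(25, np.float64(-56.5), np.float64(20.5)) dx -0.01 dy 0.18 dz -0.47  rx 4.99 ry 0.24
(20, np.float64(-55.9), np.float64(15.4)) dx -0.01 dy 0.22 dz -0.47  rx 4.99 ry 0.24
(15, np.float64(-54.8), np.float64(10.5)) dx -0.01 dy 0.27 dz -0.44  rx 4.99 ry 0.24
(10, np.float64(-54.8), np.float64(4.6)) dx -0.01 dy 0.15 dz -0.53  rx 4.99 ry 0.24
(5, np.float64(-54.2), np.float64(-1.3)) dx -0.01 dy 0.21 dz -0.51  rx 4.99 ry 0.24
(2, np.float64(-53.5), np.float64(-3.4)) dx -0.01 dy 0.15 dz -0.16  rx 3.00 ry 0.14
(0, np.float64(-53.0), np.float64(-8.3)) dx -0.00 dy 0.10 dz -0.45  rx 2.00 ry 0.09
```

>>> step_arm([
  [[-1, -0.02, 0.2, 0.25, 0, 0, 0], [-1, 0, 0.17, 0.24, 0, 0, 0], [-1, -0.01, 0.13, -0.11, 2.5, 0.12, 0], [-1, 0, 0.12, -0.12, 2.5, 0.12, 0], [-1, -0.01, 0.07, -0.23, 2.5, 0.12, 0], [-1, 0, 0.07, -0.24, 2.5, 0.12, 0], [-1, 0, 0, 0, 0, 0, 0]],
])

```text
clock: 19.68
tool_pos: [0.5875, 0.1725, 0.2067]
orientation: [-90.2, -4.9, 92.6]
force: [0.4, 0.2, -1.0]
opening: 0.0564
```

>>> step_arm([
  [[-1, 0, 0.09, -0.23, 2.5, 0.12, 0], [-1, -0.01, 0.09, -0.24, 2.5, 0.12, 0], [-1, 0, 0.11, -0.23, 2.5, 0.12, 0], [-1, -0.01, 0.11, -0.24, 2.5, 0.12, 0], [-1, 0, 0, 0, 0, 0, 0]],
])

```text
clock: 20.3
tool_pos: [0.5872, 0.1765, 0.197]
orientation: [-90.2, -14.8, 92.6]
force: [-0.5, -0.3, -1.9]
opening: 0.0568
```

```bash
python3 - <<'E'
from hang import *
now(); print(ctrl.get_obs()['moment'])
E
```

```text
t 20.3 tcp [0.5872 0.1765 0.197 ] rpy [-90.2 -14.8  92.6] F [-0.5 -0.3 -1.9] op 0.0568 j [ 26.  15.  -7. -15. -63. -17.]
tip 20.2 u -56.3 w 15.3 s 51.8 yaw 92.55
[-0.89412504 -0.0964353   0.03594433]
```

No contact forces so far; continuing to let the front down.

>>> step_arm([
  [[-1, 0, 0.14, -0.22, 2.5, 0.12, 0], [-1, -0.01, 0.13, -0.22, 2.5, 0.12, 0], [-1, 0, 0.08, -0.26, 2.5, 0.12, 0], [-1, -0.01, 0.07, -0.27, 2.5, 0.12, 0], [-1, 0, 0.1, -0.25, 2.5, 0.12, 0], [-1, -0.01, 0.11, -0.26, 2.5, 0.12, 0], [-1, 0, 0, 0, 0, 0, 0]],
])

```text
clock: 21.18
tool_pos: [0.5867, 0.1827, 0.1816]
orientation: [-90.1, -29.8, 92.6]
force: [0.1, 0.1, -0.5]
opening: 0.0571
```

>>> step_arm([
  [[-1, 0, 0.15, -0.16, 3, 0.14, 0], [-1, 0, 0.05, -0.1, 2, 0.09, 0], [-1, 0, 0.05, -0.2, 0, 0, 0], [-1, 0, 0, 0, 0, 0, 0], [-1, 0, 0, 0, 0, 0, 0]],
])

```text
clock: 21.8
tool_pos: [0.5865, 0.1855, 0.178]
orientation: [-90.2, -34.8, 92.7]
force: [-3.4, -5.6, 2.8]
opening: 0.0564
```

```bash
python3 - <<'E'
from hang import *
now(); print(ctrl.get_obs()['moment'])
E
```

```text
t 21.8 tcp [0.5865 0.1855 0.178 ] rpy [-90.2 -34.8  92.7] F [-3.4 -5.6  2.8] op 0.0564 j [ 12.  18.  -3. -38. -67.   6.]
tip 0.2 u -53.3 w -6.4 s 51.5 yaw 92.60
[-2.58489205  0.69944207  0.49961597]
```

>>> step_arm([
  [[-1, 0, -0.1, 0, 0, 0, 0], [-1, 0, 0, 0, 0, 0, 0], [-1, 0, 0, 0, 0, 0, 0]],
])

```text
clock: 22.18
tool_pos: [0.5866, 0.1855, 0.1779]
orientation: [-90.2, -35.0, 92.7]
force: [-3.7, 1.4, 3.6]
opening: 0.0564
```

>>> step_arm([
  [[-1, 0, 0, -0.15, 0, 0, 0], [-1, 0, 0, -0.15, 0, 0, 0], [-1, 0, 0, 0, 0, 0, 0], [-1, 0, 0, 0, 0, 0, 0]],
])

```text
clock: 22.68
tool_pos: [0.5873, 0.1855, 0.175]
orientation: [-90.2, -35.0, 92.7]
force: [-0.7, 3.9, 4.0]
opening: 0.0564
```

```bash
python3 - <<'E'
from hang import *
now(); print(ctrl.get_obs()['moment'])
E
```

```text
t 22.68 tcp [0.5873 0.1855 0.175 ] rpy [-90.2 -35.   92.7] F [-0.7  3.9  4. ] op 0.0564 j [ 12.  19.  -4. -38. -67.   6.]
tip 0.0 u -53.4 w -9.5 s 52.2 yaw 92.53
[ 0.40849519  0.17696942 -0.07345857]
```

>>> step_arm([
  [[-0.2, 0, 0, 0, 0, 0, 0], [0.5, 0, 0, 0, 0, 0, 0], [1, 0, 0, 0, 0, 0, 0], [1, 0, 0, 0, 0, 0, 0], [1, 0, 0, 0, 0, 0, 0], [1, 0.03, -0.6, 0.8, 0, 0, 0], [1, 0.05, -1.1, 1.6, 0, 0, 0], [1, 0.1, -2.3, 3.2, 0, 0, 0], [1, 0.1, -2.3, 3.2, 0, 0, 0], [1, 0.1, -2.9, 4, 0, 0, 0], [1, 0, 0, 0, 0, 0, 0]],
])

```text
clock: 24.05
tool_pos: [0.5924, 0.09, 0.3077]
orientation: [-90.7, -34.8, 92.8]
force: [1.1, -1.0, 0.2]
opening: 0.0874
```

```bash
python3 - <<'E'
from hang import *
now()
k,wm=snap('wrist'); p,im=snap('side'); q,jm=snap('scene')
a=cv2.resize(im[80:340,260:430],(392,600),interpolation=cv2.INTER_CUBIC); b=cv2.resize(wm[60:300,150:470],(400,300)); c=cv2.resize(jm[130:280,280:480],(400,300),interpolation=cv2.INTER_CUBIC)
cv2.imwrite('pics/c5.png',np.hstack([a,np.vstack([b,c])]))
E
```

```text
t 24.05 tcp [0.5924 0.09   0.3077] rpy [-90.7 -34.8  92.8] F [ 1.1 -1.   0.2] op 0.0874 j [  3.  14.   7. -35. -84.   4.]
tip 0.2 u -149.0 w 123.3 s 52.7 yaw 92.41
```

View pics/c5.png

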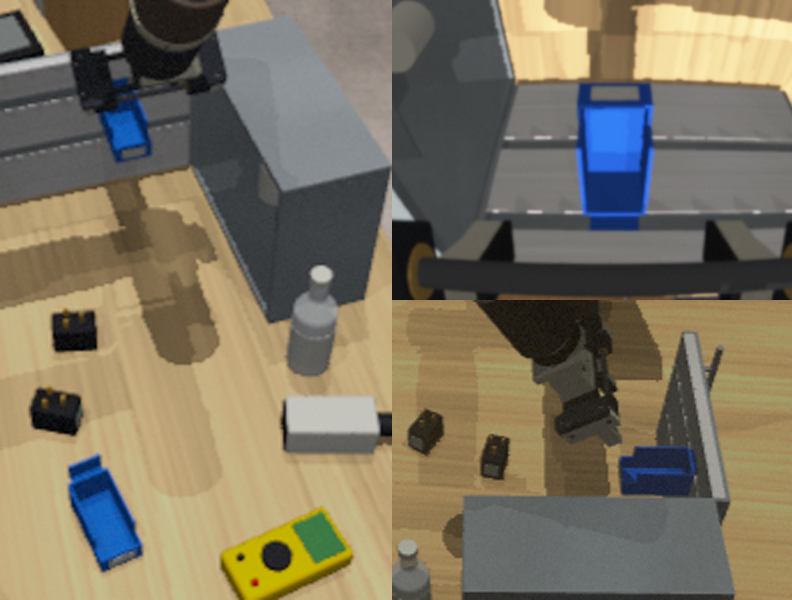

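>>> step_arm([
  [[1, -1.35, -4.7, -1, 0, 0, 1], [1, -1.35, -4.7, -1, 0, 0, 1], [1, -1.35, -4.7, -1, 0, 0, 1], [1, -1.35, -4.7, -1, 0, 0, 1], [1, -1.35, -4.7, -1, 0, 0, 1], [1, -1.35, -4.7, -1, 0, 0, 1], [1, -1.35, -4.7, -1, 0, 0, 1], [1, -1.35, -4.7, -1, 0, 0, 1], [1, -1.35, -4.7, -1, 0, 0, 1], [1, -1.35, -4.7, -1, 0, 0, 1], [1, -1.35, -4.8, -1, 0, 0, 0.8], [1, 0, 0, 0, 0, 0, 0]],
])

```text
clock: 25.7
tool_pos: [0.4403, -0.4269, 0.1893]
orientation: [-89.9, -35.2, 103.1]
force: [0.1, 0.7, 0.3]
opening: 0.0874
```

>>> step_arm([
  [[1, 0, 0, -3, 0, 0, 0], [1, 0, 0, -3, 0, 0, 0], [1, 0, 0, -3, 0, 0, 0], [1, 0, 0, 0, 0, 0, 0], [1, 0, 0, 0, 0, 0, 0]],
])

```text
clock: 26.32
tool_pos: [0.4426, -0.425, 0.1036]
orientation: [-90.2, -34.9, 103.5]
force: [-0.3, -0.6, 0.3]
opening: 0.088
```

```bash
python3 - <<'E'
from hang import *
t,r=st()
p,im=snap('wrist','w5')
B=np.array([.434,-.386]); a=np.radians(103.4); e=np.array([np.cos(a),np.sin(a)]); n=np.array([-e[1],e[0]])
for x,y,z in ((60,22,76),(60,-22,76),(-52.5,28,28),(-52.5,-28,28),(52.5,28,52),(52.5,-28,52)):
    q=B+x/1e3*e+y/1e3*n; uv=proj(p,[*q,z/1e3]); print(x,y,z,np.round(uv,1)); cv2.circle(im,tuple(int(v) for v in uv),3,(0,0,255),1)
cv2.imwrite('pics/w5m.png',im)
E
```

```text
t 26.32 tcp [ 0.4426 -0.425   0.1036] rpy [-90.2 -34.9 103.5] F [-0.3 -0.6  0.3] op 0.088 j [-39.  40.  16. -20. -95.  56.]
60 22 76 [347.  280.2]
60 -22 76 [297.5 280.1]
-52.5 28 28 [362.7 146.5]
-52.5 -28 28 [281.7 146.4]
52.5 28 52 [353.2 252.7]
52.5 -28 52 [291.5 252.6]
```

View pics/w5m.png

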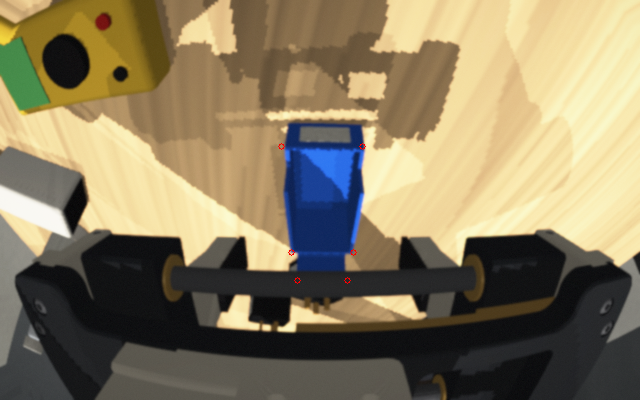

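>>> step_arm([
  [[1, -0.2, 0.88, -1.35, 0, 0, 0], [1, -0.2, 0.88, -1.35, 0, 0, 0], [1, -0.2, 0.88, -1.35, 0, 0, 0], [1, -0.2, 0.88, -1.35, 0, 0, 0], [1, -0.2, 0.88, -1.35, 0, 0, 0], [1, -0.2, 0.88, -1.3, 0, 0, 0], [1, 0, 0, 0, 0, 0, 0], [-1, 0, 0, 0, 0, 0, 0], [-1, 0, 0, 0, 0, 0, 0], [-1, 0, 0, 0, 0, 0, 0], [-1, 0, 0, 0, 0, 0, 0], [-1, 0, 0, 0, 0, 0, 0]],
])

```text
clock: 27.88
tool_pos: [0.4303, -0.3726, 0.0224]
orientation: [-90.2, -34.9, 103.5]
force: [0.4, -1.4, 1.5]
opening: 0.0558
```

>>> step_arm([
  [[-1, 0, 0, 0, 0, 0, 0], [-1, 0, 0, 0, 0, 0, 0], [-1, 0, 0, 1, 0, 0, 0], [-1, 0, 0, 2, 0, 0, 0], [-1, 0, 0, 3, 0, 0, 0], [-1, 0, 0, 3, 0, 0, 0], [-1, 0, 0, 3, 0, 0, 0], [-1, 0, 0, 3, 0, 0, 0], [-1, 0, 0, 3, 0, 0, 0], [-1, 0, 0, 0, 0, 0, 0]],
])

```text
clock: 29.12
tool_pos: [0.4308, -0.3733, 0.2061]
orientation: [-90.4, -34.6, 103.6]
force: [-0.7, 0.8, -0.6]
opening: 0.0562
```

```bash
python3 - <<'E'
from hang import *
p,im=snap('wrist','w6'); fitgx(im,p,0,38.5)
print(ctrl.get_obs()['joint_pos'])
E
```

```text
t 29.18 tcp [ 0.4305 -0.3727  0.2044] rpy [-90.4 -34.8 103.5] F [-0.5  0.3 -1.9] op 0.0563 j [ -37.   31.   14.  -22. -101.   52.]
-25 269 135.5 gx 0.9
-15 290 135.5 gx 0.6
-5 312 135.5 gx 0.5
5 334 135.5 gx 0.5
15 356 136.5 gx 0.1
25 378 137.5 gx -0.3
[ -36.95070362   30.86039539   14.3842343   -21.9473583  -100.662728
   51.5493246 ]
```

>>> step_arm([
  [[-1, 0.13, 4, 0.6, 0, 0, -0.9], [-1, 0.13, 4, 0.6, 0, 0, -0.9], [-1, 0.13, 4, 0.6, 0, 0, -0.9], [-1, 0.13, 4, 0.6, 0, 0, -0.9], [-1, 0.13, 4, 0.6, 0, 0, -0.9], [-1, 0.13, 4, 0.6, 0, 0, -0.9], [-1, 0.13, 4, 0, 0, 0, -0.9], [-1, 0.13, 4, 0, 0, 0, -0.9], [-1, 0.13, 4, 0, 0, 0, -0.9], [-1, 0.13, 4, 0, 0, 0, -0.9], [-1, 0.13, 4, 0, 0, 0, -0.9], [-1, 0.13, 4, 0, 0, 0, -0.9]],
])

```text
clock: 30.68
tool_pos: [0.4449, 0.1089, 0.2377]
orientation: [-90.1, -34.9, 92.6]
force: [1.3, -0.0, -0.8]
opening: 0.0561
```

>>> step_arm([
  [[-1, 0, 0, 0, -8, -0.4, 0], [-1, 0, 0, 0, -8, -0.4, 0], [-1, 0, 0, 0, -8, -0.4, 0], [-1, 0, 0, 0, -8, -0.4, 0], [-1, 0, 0, 0, -8, -0.4, 0], [-1, 0, 0, 0, 0, 0, 0], [-1, 0, 0, 0, 0, 0, 0]],
])

```text
clock: 31.55
tool_pos: [0.445, 0.1077, 0.2376]
orientation: [-90.2, 5.1, 92.7]
force: [-0.1, -1.1, -1.3]
opening: 0.0561
```

```bash
python3 - <<'E'
from hang import *
g,al,u,w,s=now(); deltas([(40,-76,21)],al,u,w); print('ds',-93-s)
E
```

```text
t 31.55 tcp [0.445  0.1077 0.2376] rpy [-90.2   5.1  92.7] F [-0.1 -1.1 -1.3] op 0.0561 j [ 42.  -0. -26.   4. -68. -41.]
tip 40.1 u -111.8 w 56.5 s -93.5 yaw 92.75
(40, -76, 21) dx -0.17 dy 3.58 dz -3.55  rx 0.07 ry 0.00
ds 0.50613754739706
```

>>> step_arm([
  [[-1, -0.05, 1, -1.2, 0, 0, 0], [-1, -0.05, 1, -1.2, 0, 0, 0], [-1, -0.05, 1, -1.15, 0, 0, 0], [-1, -0.02, 0.58, 0, 0, 0, 0], [-1, 0, 0, 0, 0, 0, 0], [-1, 0, 0, 0, 0, 0, 0]],
])

```text
clock: 32.3
tool_pos: [0.4442, 0.1436, 0.203]
orientation: [-90.4, 5.1, 92.7]
force: [-0.1, -0.4, -1.7]
opening: 0.0558
```

>>> step_arm([
  [[-1, 0, 0.25, 0.05, 0, 0, 0], [-1, -0.02, 0.25, 0.05, 0, 0, 0], [-1, 0, 0.25, 0.1, 0, 0, 0], [-1, -0.02, 0.25, 0.1, 0, 0, 0], [-1, 0, 0, 0, 0, 0, 0], [-1, 0, 0, 0, 0, 0, 0]],
])

```text
clock: 33.05
tool_pos: [0.4436, 0.1535, 0.2056]
orientation: [-90.3, 5.1, 92.7]
force: [0.4, 0.2, -0.8]
opening: 0.0562
```

```bash
python3 - <<'E'
from hang import *
now()
E
```

```text
t 33.05 tcp [0.4436 0.1535 0.2056] rpy [-90.3   5.1  92.7] F [ 0.4  0.2 -0.8] op 0.0562 j [ 47.   3. -27.   4. -64. -46.]
tip 40.1 u -66.1 w 24.5 s -92.8 yaw 92.72
```

>>> step_arm([
  [[-1, 0, 0.25, 0.13, 0, 0, 0], [-1, -0.02, 0.25, 0.15, 0, 0, 0], [-1, 0, 0, 0, 0, 0, 0], [-1, -0.02, 0.2, 0.25, 0, 0, 0], [-1, 0, 0.17, 0.22, 0, 0, 0], [-1, 0, 0, 0, 0, 0, 0]],
])

```text
clock: 33.8
tool_pos: [0.4433, 0.1624, 0.2134]
orientation: [-90.3, 5.1, 92.7]
force: [-0.5, -0.9, -0.2]
opening: 0.0559
```

>>> step_arm([
  [[-1, -0.01, 0.13, -0.11, 2.5, 0.12, 0], [-1, 0, 0.12, -0.12, 2.5, 0.12, 0], [-1, -0.01, 0.07, -0.23, 2.5, 0.12, 0], [-1, 0, 0.07, -0.24, 2.5, 0.12, 0], [-1, 0, 0, 0, 0, 0, 0]],
])

```text
clock: 34.42
tool_pos: [0.443, 0.1655, 0.2062]
orientation: [-90.3, -4.9, 92.6]
force: [0.5, -0.2, -1.1]
opening: 0.0563
```

```bash
python3 - <<'E'
from hang import *
now()
E
```

```text
t 34.42 tcp [0.443  0.1655 0.2062] rpy [-90.3  -4.9  92.6] F [ 0.5 -0.2 -1.1] op 0.0563 j [ 41.   1. -25.  -4. -61. -37.]
tip 30.1 u -57.3 w 25.1 s -92.8 yaw 92.58
```

>>> step_arm([
  [[-1, 0, 0.1, -0.23, 2.5, 0.12, 0], [-1, -0.01, 0.1, -0.24, 2.5, 0.12, 0], [-1, 0, 0.12, -0.23, 2.5, 0.12, 0], [-1, -0.01, 0.12, -0.24, 2.5, 0.12, 0], [-1, 0, 0, 0, 0, 0, 0]],
])

```text
clock: 35.05
tool_pos: [0.4429, 0.1699, 0.1966]
orientation: [-90.3, -14.8, 92.6]
force: [0.2, -0.9, -0.5]
opening: 0.0564
```

>>> step_arm([
  [[-1, 0, 0.14, -0.22, 2.5, 0.12, 0], [-1, -0.01, 0.13, -0.22, 2.5, 0.12, 0], [-1, 0, 0.08, -0.26, 2.5, 0.12, 0], [-1, -0.01, 0.07, -0.27, 2.5, 0.12, 0], [-1, 0, 0.1, -0.25, 2.5, 0.12, 0], [-1, -0.01, 0.11, -0.26, 2.5, 0.12, 0], [-1, 0, 0, 0, 0, 0, 0]],
])

```text
clock: 35.92
tool_pos: [0.4425, 0.1761, 0.1814]
orientation: [-90.2, -29.8, 92.6]
force: [-0.5, 0.1, -0.3]
opening: 0.0562
```

>>> step_arm([
  [[-1, 0, 0.1, -0.16, 3, 0.14, 0], [-1, 0, 0, -0.2, 2, 0.09, 0], [-1, 0, 0, -0.2, 0, 0, 0], [-1, 0, 0, 0, 0, 0, 0], [-1, 0, 0, 0, 0, 0, 0]],
])

```text
clock: 36.55
tool_pos: [0.4426, 0.1779, 0.1765]
orientation: [-90.3, -34.9, 92.7]
force: [1.2, 1.7, -1.7]
opening: 0.0561
```

```bash
python3 - <<'E'
from hang import *
now()
E
```

```text
t 36.55 tcp [0.4426 0.1779 0.1765] rpy [-90.3 -34.9  92.7] F [ 1.2  1.7 -1.7] op 0.0561 j [ 14.   6. -20. -39. -62.   6.]
tip 0.1 u -54.2 w -7.9 s -92.6 yaw 92.55
```

>>> step_arm([
  [[-1, 0, 0.1, -0.1, 0, 0, 0], [-1, 0, 0, -0.1, 0, 0, 0], [-1, 0, 0, -0.05, 0, 0, 0], [-1, 0, 0, 0, 0, 0, 0], [-1, 0, 0, 0, 0, 0, 0]],
])

```text
clock: 37.17
tool_pos: [0.4424, 0.1786, 0.1741]
orientation: [-90.3, -34.9, 92.7]
force: [-2.7, -2.5, 5.3]
opening: 0.0564
```

```bash
python3 - <<'E'
from hang import *
now()
E
```

```text
t 37.17 tcp [0.4424 0.1786 0.1741] rpy [-90.3 -34.9  92.7] F [-2.7 -2.5  5.3] op 0.0564 j [ 14.   6. -20. -39. -62.   7.]
tip 0.1 u -53.5 w -10.3 s -92.8 yaw 92.54
```

Seated with upward reaction from the edge; release and retreat, then locate the packs afresh.

>>> step_arm([
  [[-0.2, 0, 0, 0, 0, 0, 0], [0.5, 0, 0, 0, 0, 0, 0], [1, 0, 0, 0, 0, 0, 0], [1, 0, 0, 0, 0, 0, 0], [1, 0, 0, 0, 0, 0, 0], [1, 0.03, -0.6, 0.8, 0, 0, 0], [1, 0.05, -1.1, 1.6, 0, 0, 0], [1, 0.1, -2.3, 3.2, 0, 0, 0], [1, 0.1, -2.3, 3.2, 0, 0, 0], [1, 0.1, -2.9, 4, 0, 0, 0], [1, 0, 0, 0, 0, 0, 0]],
])

```text
clock: 38.55
tool_pos: [0.448, 0.0848, 0.3054]
orientation: [-90.7, -34.8, 92.8]
force: [-0.7, -0.1, -0.8]
opening: 0.088
```

```bash
python3 - <<'E'
from hang import *
now()
k,wm=snap('wrist','w7'); p,im=snap('side','s7'); q,jm=snap('scene','sc7')
a=cv2.resize(im[80:340,230:400],(392,600),interpolation=cv2.INTER_CUBIC); b=cv2.resize(wm[60:300,150:470],(400,300)); c=cv2.resize(jm[130:280,280:480],(400,300),interpolation=cv2.INTER_CUBIC)
cv2.imwrite('pics/c7.png',np.hstack([a,np.vstack([b,c])]))
E
```

```text
t 38.55 tcp [0.448  0.0848 0.3054] rpy [-90.7 -34.8  92.8] F [-0.7 -0.1 -0.8] op 0.088 j [  3.   1.  -9. -35. -81.   5.]
tip 0.2 u -147.4 w 121.0 s -91.8 yaw 92.40
```

View pics/c7.png

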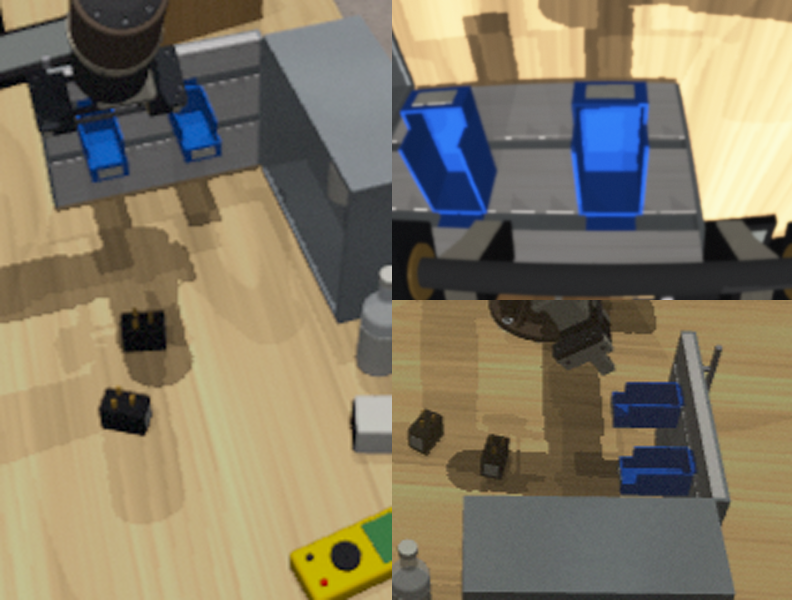

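>>> step_arm([
  [[1, 0, -1.4, 0, -8.75, -0.4, 0], [1, 0, -1.4, 0, -8.75, -0.4, 0], [1, 0, -1.4, 0, -8.75, -0.4, 0], [1, 0, -1.4, 0, -8.75, -0.4, 0], [1, 0.05, -1.4, -1.8, 0, 0, 9.6], [1, 0.05, -1.4, -1.8, 0, 0, 9.6], [1, 0.05, -1.4, -1.8, 0, 0, 9.6], [1, 0.05, -1.4, -1.8, 0, 0, 9.6], [1, 0.05, -1.4, -1.8, 0, 0, 9.6], [1, 0, -1.4, -1.8, 0, 0, 9.6], [1, 0, -1.4, -1.8, 0, 0, 9.6], [1, 0, -1.5, -1.8, 0, 0, 9.6]],
])

```text
clock: 40.2
tool_pos: [0.448, -0.0822, 0.1563]
orientation: [-90.2, 0.0, 169.8]
force: [0.3, 0.4, 0.7]
opening: 0.0879
```

>>> step_arm([
  [[1, 0, 0, 0, 0, 0, 0], [1, 0, 0, 0, 0, 0, 0]],
])

```text
clock: 40.45
tool_pos: [0.4488, -0.0819, 0.1579]
orientation: [-90.2, 0.1, 169.3]
force: [-0.4, 0.2, 0.6]
opening: 0.0879
```

```bash
cat > pk.py <<'E'
from h import *
def mark(C,yaw,name):
    t,r=st(); p,im=snap('wrist'); a=np.radians(yaw); e=np.array([np.cos(a),np.sin(a)]); n=np.array([-e[1],e[0]])
    for x in (-32,32):
        for y in (-20,20):
            uv=proj(p,[*(np.array(C)+x/1e3*e+y/1e3*n),.048]); cv2.circle(im,tuple(int(v) for v in np.round(uv)),3,(0,0,255),1); print(x,y,np.round(uv,1))
    for y in (-20,20):  # pad contact points
        uv=proj(p,t+r.as_matrix()[:,2]*y/1e3+[0,0,.048-t[2]]); cv2.circle(im,tuple(int(v) for v in np.round(uv)),3,(0,255,0),1)
    cv2.imwrite(f'pics/{name}.png',cv2.resize(im[60:330,120:520],None,fx=2,fy=2)); 
E
python3 -c "
from pk import *
mark([.451,-.084],169.5,'p1')"
```

```text
t 40.45 tcp [ 0.4488 -0.0819  0.1579] rpy [-9.020e+01  1.000e-01  1.693e+02] F [-0.4  0.2  0.6] op 0.0879 j [ 14.   3. -32.  -0. -55.  65.]
-32 -20 [302.3 161.3]
-32 20 [348.1 161.2]
32 -20 [303.8 229.7]
32 20 [346.8 229.6]
```

View pics/p1.png

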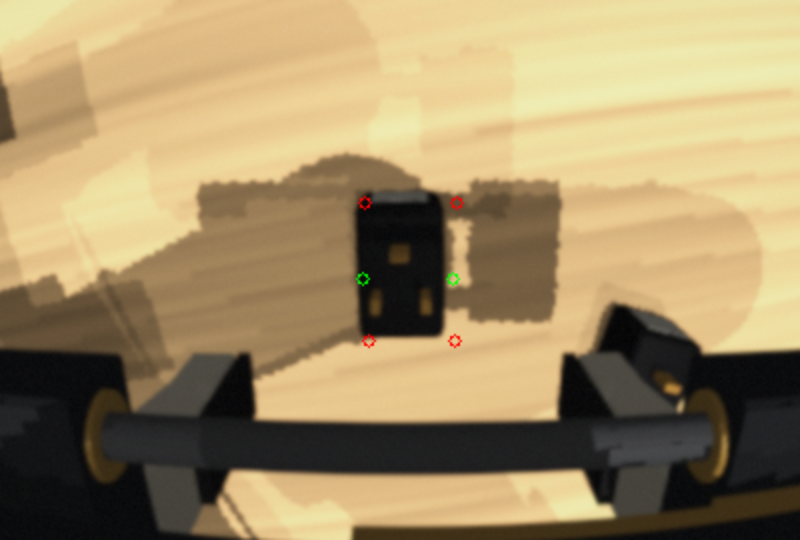

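>>> step_arm([
  [[1, 0.2, 0.25, -2, 0, 0, 0], [1, 0, 0, -3, 0, 0, 0], [1, 0, 0, -3, 0, 0, 0], [1, 0, 0, -2.5, 0, 0, 0], [1, 0, 0, -1.7, 0, 0, 0], [1, 0, 0, 0, 0, 0, 0], [-1, 0, 0, 0, 0, 0, 0], [-1, 0, 0, 0, 0, 0, 0], [-1, 0, 0, 0, 0, 0, 0], [-1, 0, 0, 0, 0, 0, 0], [-1, 0, 0, 0, 0, 0, 0], [-1, 0, 0, 0, 0, 0, 0]],
])

```text
clock: 42.0
tool_pos: [0.451, -0.0797, 0.036]
orientation: [-90.3, 0.1, 169.5]
force: [-0.5, 0.9, 1.9]
opening: 0.0401
```

>>> step_arm([
  [[-1, 0, 0, 0, 0, 0, 0], [-1, 0, 0, 0, 0, 0, 0], [-1, 0, 0, 0, 0, 0, 0], [-1, 0, 0, 2, 0, 0, 0], [-1, 0, 0, 4, 0, 0, 0], [-1, 0, 0, 5, 0, 0, 0], [-1, 0, 0, 5, 0, 0, 0], [-1, 0, 0, 5, 0, 0, 0], [-1, 0, 0, 5, 0, 0, 0], [-1, 0, 0, 0, 0, 0, 0]],
])

```text
clock: 43.25
tool_pos: [0.4524, -0.0797, 0.2995]
orientation: [-90.4, 0.5, 169.5]
force: [-0.1, 0.2, -2.9]
opening: 0.0397
```

>>> step_arm([
  [[-1, -0.1, 2.4, 0, 0, 0, -7.7], [-1, -0.1, 2.4, 0, 0, 0, -7.7], [-1, -0.1, 2.4, 0, 0, 0, -7.7], [-1, -0.1, 2.4, 0, 0, 0, -7.7], [-1, -0.1, 2.4, 0, 0, 0, -7.7], [-1, -0.1, 2.4, 0, 0, 0, -7.7], [-1, -0.1, 2.4, 0, 0, 0, -7.7], [-1, -0.1, 2.5, 0, 0, 0, -7.7], [-1, -0.1, 2.5, 0, 0, 0, -7.7], [-1, 0, 2.5, 0, 0, 0, -7.6], [-1, 0, 0, 0, 0, 0, 0], [-1, 0, 0, 0, 0, 0, 0]],
])

```text
clock: 44.75
tool_pos: [0.4413, 0.1628, 0.2949]
orientation: [-90.2, 0.2, 92.7]
force: [-0.0, -0.2, -1.7]
opening: 0.0398
```

```bash
python3 - <<'E'
from hang import *
now(); snap('wrist','w8'); now()
p=cam('wrist'); im=cv2.imread('pics/w8.png')
for x,y,z in ((-52.5,28,28),(-52.5,-28,28),(-52.5,28,0),(-52.5,-28,0)):
    b=Gp(.533)+ -.0928*np.array([I[1],-I[0]])-.0525*I; q=b+x/1e3*I+y/1e3*np.array([-I[1],I[0]]); print(x,y,z,np.round(proj(p,[*q,.152+z/1e3]),1))
for c in blobs(im,200): print(cv2.boundingRect(c),cv2.contourArea(c),np.round(cv2.boxPoints(cv2.minAreaRect(c))).tolist())
E
```

```text
t 44.75 tcp [0.4413 0.1628 0.2949] rpy [-90.2   0.2  92.7] F [-0.  -0.2 -1.7] op 0.0398 j [ 45.  -2. -18.   0. -74. -42.]
tip 35.2 u -58.2 w 113.9 s -94.6 yaw 92.67
t 44.8 tcp [0.4415 0.1627 0.2952] rpy [-90.2   0.2  92.6] F [ 0.5 -1.3 -1.7] op 0.0399 j [ 44.  -2. -18.   0. -74. -42.]
tip 35.2 u -58.4 w 114.2 s -94.4 yaw 92.64
-52.5 28 28 [353.  147.3]
-52.5 -28 28 [289.8 147.4]
-52.5 28 0 [350.4 144.2]
-52.5 -28 0 [292.9 144.3]
(139, 147, 78, 101) 5952.5 [[136.0, 152.0], [207.0, 145.0], [217.0, 241.0], [146.0, 248.0]]
(286, 143, 67, 56) 2499.5 [[285.0, 143.0], [351.0, 140.0], [353.0, 195.0], [287.0, 198.0]]
```

>>> step_arm([
  [[-1, 0.15, 0, -2.2, 0, 0, 0], [-1, 0, 0, -2.2, 0, 0, 0], [-1, 0, 0, -1.6, 0, 0, 0], [-1, 0, 0, -1, 0, 0, 0], [-1, 0, 0, -1, 0, 0, 0], [-1, 0, 0, -0.7, 0, 0, 0], [-1, 0, 0, 0, 0, 0, 0], [-1, 0, 0, 0, 0, 0, 0]],
])

```text
clock: 45.8
tool_pos: [0.4436, 0.1635, 0.2093]
orientation: [-90.3, 0.1, 92.6]
force: [-0.1, -0.1, -2.3]
opening: 0.0396
```

```bash
python3 - <<'E'
from hang import *
now()
E
```

```text
t 45.8 tcp [0.4436 0.1635 0.2093] rpy [-90.3   0.1  92.6] F [-0.1 -0.1 -2.3] op 0.0396 j [ 44.   2. -26.   0. -62. -42.]
tip 35.1 u -57.7 w 28.3 s -92.4 yaw 92.58
```

>>> step_arm([
  [[-1, 0, 0, -0.2, 0, 0, 0], [-1, 0, 0, 0, 0, 0, 0], [1, 0, 0, 0, 0, 0, 0], [1, 0, 0, 0, 0, 0, 0], [1, 0, 0, 0, 0, 0, 0], [1, 0, 0, 0, 0, 0, 0], [1, 0, 0, 2, 0, 0, 0], [1, 0, 0, 3, 0, 0, 0], [1, 0, 0, 5, 0, 0, 0], [1, 0, 0, 0, 0, 0, 0], [1, 0, 0, 0, 0, 0, 0]],
])

```text
clock: 47.18
tool_pos: [0.4431, 0.1633, 0.3066]
orientation: [-90.2, 0.1, 92.6]
force: [-0.1, -0.0, -1.1]
opening: 0.0878
```

```bash
python3 - <<'E'
from hang import *
now()
d,jm=snap('side','s9'); q,sm=snap('scene','sc9'); p,wm=snap('wrist','w9')
for n,P,im in (('side',d,jm),('scene',q,sm)):
    m=cv2.inRange(im,(0,0,0),(45,45,45))
    for c in cv2.findContours(m,cv2.RETR_EXTERNAL,cv2.CHAIN_APPROX_NONE)[0]:
        if 60<cv2.contourArea(c)<1000:
            r=cv2.minAreaRect(c); X=onz(P,*r[0],.024)
            if .3<X[0]<.7 and -.5<X[1]<.2: print(n,cv2.contourArea(c),np.round(r[0]),np.round(X,3))
a=cv2.resize(jm[80:340,230:400],(392,600),interpolation=cv2.INTER_CUBIC); b=cv2.resize(wm[60:300,150:470],(400,300)); c=cv2.resize(sm[130:280,280:480],(400,300),interpolation=cv2.INTER_CUBIC)
cv2.imwrite('pics/c9.png',np.hstack([a,np.vstack([b,c])]))
E
```

```text
t 47.17 tcp [0.4431 0.1633 0.3066] rpy [-90.2   0.1  92.6] F [-0.1 -0.  -1.1] op 0.0878 j [ 44.  -2. -16.   0. -75. -42.]
tip 35.1 u -57.9 w 125.6 s -92.8 yaw 92.56
side 98.5 [380. 320.] [ 0.628 -0.484  0.024]
side 260.5 [271. 256.] [ 0.363 -0.195  0.024]
```

View pics/c9.png

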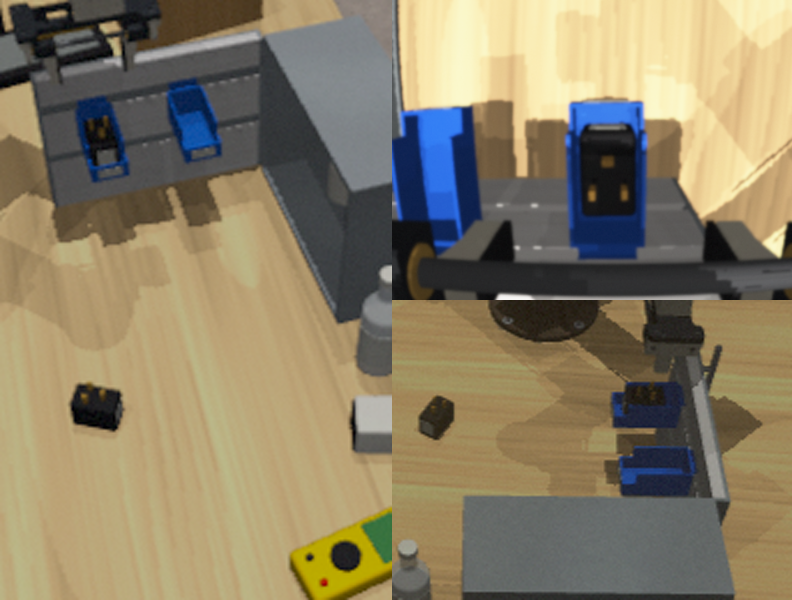

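>>> step_arm([
  [[1, -0.7, -3.6, 0, 0, 0, 6.2], [1, -0.7, -3.6, 0, 0, 0, 6.2], [1, -0.7, -3.6, -1, 0, 0, 6.2], [1, -0.7, -3.6, -1, 0, 0, 6.2], [1, -0.7, -3.6, -1.5, 0, 0, 6.2], [1, -0.7, -3.6, -1.5, 0, 0, 6.2], [1, -0.7, -3.6, -1.5, 0, 0, 6.2], [1, -0.7, -3.6, -2, 0, 0, 6.2], [1, -0.7, -3.6, -2, 0, 0, 6.2], [1, -0.7, -3.6, -2, 0, 0, 6.2], [1, 0, 0, -2, 0, 0, 0], [1, 0, 0, 0, 0, 0, 0]],
])

```text
clock: 48.82
tool_pos: [0.3717, -0.197, 0.1602]
orientation: [-90.2, -0.1, 154.5]
force: [-0.6, -0.1, 0.3]
opening: 0.0876
```

```bash
cat > pk2.py <<'E'
from h import *
t,r=st(); p,im=snap('wrist','w10')
pr=proj(p,[.367,-.199,.048]); print('pred',pr)
m=cv2.inRange(im,(0,0,0),(50,50,50)); m[232:]=0
for c in cv2.findContours(m,cv2.RETR_EXTERNAL,cv2.CHAIN_APPROX_NONE)[0]:
    if cv2.contourArea(c)>600:
        W=np.array([onz(p,*q,.048)[:2] for q in c[:,0,:].astype(float)]).astype(np.float32)
        b=cv2.minAreaRect(W*1000); print(cv2.boundingRect(c),cv2.contourArea(c),np.round(b[0],1),np.round(b[1],1),round(b[2],1))
E
python3 pk2.py
```

```text
t 48.83 tcp [ 0.3717 -0.197   0.1602] rpy [-9.020e+01 -1.000e-01  1.545e+02] F [-0.6 -0.1  0.3] op 0.0876 j [ -1.  -1. -35.  -0. -56.  66.]
pred [327.36525072 201.60106278]
(301, 164, 43, 68) 2529.0 [ 371.7 -195.8] [38.6 63.4] 64.5
(595, 0, 45, 68) 2177.5 [ 403.4 -653.6] [124.8  93.2] 84.5
```

>>> step_arm([
  [[1, 0, 0.1, -2, 0, 0, 0], [1, 0, 0, -3, 0, 0, 0], [1, 0, 0, -3, 0, 0, 0], [1, 0, 0, -2.6, 0, 0, 0], [1, 0, 0, -1.8, 0, 0, 0], [1, 0, 0, 0, 0, 0, 0], [-1, 0, 0, 0, 0, 0, 0], [-1, 0, 0, 0, 0, 0, 0], [-1, 0, 0, 0, 0, 0, 0], [-1, 0, 0, 0, 0, 0, 0], [-1, 0, 0, 0, 0, 0, 0], [-1, 0, 0, 0, 0, 0, 0]],
])

```text
clock: 50.38
tool_pos: [0.3734, -0.1958, 0.0379]
orientation: [-90.3, 0.1, 154.6]
force: [0.2, -0.1, 2.4]
opening: 0.0395
```

>>> step_arm([
  [[-1, 0, 0, 0, 0, 0, 0], [-1, 0, 0, 0, 0, 0, 0], [-1, 0, 0, 0, 0, 0, 0], [-1, 0, 0, 2, 0, 0, 0], [-1, 0, 0, 4, 0, 0, 0], [-1, 0, 0, 5, 0, 0, 0], [-1, 0, 0, 5, 0, 0, 0], [-1, 0, 0, 5, 0, 0, 0], [-1, 0, 0, 5, 0, 0, 0], [-1, 0, 0, 0, 0, 0, 0]],
])

```text
clock: 51.62
tool_pos: [0.3751, -0.196, 0.3013]
orientation: [-90.4, 0.5, 154.6]
force: [0.7, -1.0, -2.1]
opening: 0.0398
```

>>> step_arm([
  [[-1, 2.1, 3.6, 0, 0, 0, -6.2], [-1, 2.1, 3.6, 0, 0, 0, -6.2], [-1, 2.1, 3.6, 0, 0, 0, -6.2], [-1, 2.1, 3.6, 0, 0, 0, -6.2], [-1, 2.1, 3.6, 0, 0, 0, -6.2], [-1, 2.1, 3.6, 0, 0, 0, -6.2], [-1, 2.1, 3.7, 0, 0, 0, -6.2], [-1, 2.2, 3.8, 0, 0, 0, -6.2], [-1, 2.2, 3.8, 0, 0, 0, -6.2], [-1, 2.1, 3.8, 0, 0, 0, -6.2], [-1, 0, 0, 0, 0, 0, 0], [-1, 0, 0, 0, 0, 0, 0]],
])

```text
clock: 53.12
tool_pos: [0.5847, 0.1711, 0.296]
orientation: [-90.1, 0.2, 92.6]
force: [1.0, -0.3, -1.4]
opening: 0.0396
```

```bash
python3 - <<'E'
from hang import *
now(); p,im=snap('wrist','w11'); now()
for x,y,z in ((-52.5,28,28),(-52.5,-28,28),(-32.5,28,52),(-32.5,-28,52)):
    b=Gp(.533)+ .0522*np.array([I[1],-I[0]])-.0525*I; q=b+x/1e3*I+y/1e3*np.array([-I[1],I[0]]); print(x,y,z,np.round(proj(p,[*q,.152+z/1e3]),1))
for c in blobs(im,200): print(cv2.boundingRect(c),cv2.contourArea(c))
E
```

```text
t 53.12 tcp [0.5847 0.1711 0.296 ] rpy [-90.1   0.2  92.6] F [ 1.  -0.3 -1.4] op 0.0396 j [ 35.  12.  -2.   0. -76. -32.]
tip 35.2 u -56.7 w 115.0 s 49.0 yaw 92.62
t 53.17 tcp [0.5847 0.1708 0.2967] rpy [-90.1   0.2  92.6] F [ 0.3 -0.2 -1.3] op 0.0396 j [ 35.  12.  -2.   0. -76. -32.]
tip 35.2 u -57.0 w 115.7 s 49.0 yaw 92.60
-52.5 28 28 [350.9 145.2]
-52.5 -28 28 [287.9 145.4]
-32.5 28 52 [353.1 172.3]
-32.5 -28 52 [285.2 172.4]
(427, 144, 76, 102) 3186.0
(289, 142, 66, 68) 3364.0
```

>>> step_arm([
  [[-1, 0.15, 0, -2.2, 0, 0, 0], [-1, 0, 0, -2.2, 0, 0, 0], [-1, 0, 0, -1.6, 0, 0, 0], [-1, 0, 0, -1, 0, 0, 0], [-1, 0, 0, -1, 0, 0, 0], [-1, 0, 0, -0.8, 0, 0, 0], [-1, 0, 0, 0, 0, 0, 0], [-1, 0, 0, 0, 0, 0, 0]],
])

```text
clock: 54.18
tool_pos: [0.5871, 0.1714, 0.2103]
orientation: [-90.3, 0.1, 92.6]
force: [-0.3, 0.2, -1.6]
opening: 0.0394
```

```bash
python3 - <<'E'
from hang import *
now()
E
```

```text
t 54.17 tcp [0.5871 0.1714 0.2103] rpy [-90.3   0.1  92.6] F [-0.3  0.2 -1.6] op 0.0394 j [ 35.  15.  -9.   0. -65. -32.]
tip 35.1 u -56.6 w 29.3 s 51.4 yaw 92.58
```

>>> step_arm([
  [[-1, 0, 0, -0.25, 0, 0, 0], [-1, 0, 0, 0, 0, 0, 0], [1, 0, 0, 0, 0, 0, 0], [1, 0, 0, 0, 0, 0, 0], [1, 0, 0, 0, 0, 0, 0], [1, 0, 0, 0, 0, 0, 0], [1, 0, 0, 2, 0, 0, 0], [1, 0, 0, 4, 0, 0, 0], [1, 0, 0, 5, 0, 0, 0], [1, -1, -4, 1, 0, 0, 0], [1, -1, -5, 0, 0, 0, 0], [1, -1, -5, 0, 0, 0, 0]],
])

```text
clock: 55.68
tool_pos: [0.5564, 0.0301, 0.3277]
orientation: [-90.3, 0.1, 92.6]
force: [0.6, 0.5, 0.6]
opening: 0.0876
```

>>> step_arm([
  [[1, -1, -5, 0, 0, 0, 0], [1, -1, -5, 0, 0, 0, 0], [1, -1, -5, 0, 0, 0, 0], [1, 0, -4, 0, 0, 0, 0], [1, 0, 0, 0, 0, 0, 0], [1, 0, 0, 0, 0, 0, 0], [1, 0, 0, 0, 0, 0, 0]],
])

```text
clock: 56.55
tool_pos: [0.527, -0.1579, 0.3274]
orientation: [-90.3, 0.1, 92.6]
force: [-0.3, 0.3, 0.5]
opening: 0.0879
```

```bash
python3 - <<'E'
from hang import *
st()
d,jm=snap('side','s12'); q,sm=snap('scene','sc12')
a=cv2.resize(jm[60:340,210:440],(493,600),interpolation=cv2.INTER_CUBIC); c=cv2.resize(sm[130:270,340:480],(300,300),interpolation=cv2.INTER_CUBIC); e=cv2.resize(sm[150:310,180:460],(300,172)); 
f=np.zeros((128,300,3),np.uint8)
cv2.imwrite('pics/c12.png',np.hstack([a,np.vstack([c,e,f])]))
E
```

```text
t 56.55 tcp [ 0.527  -0.1579  0.3274] rpy [-90.3   0.1  92.6] F [-0.3  0.3  0.5] op 0.0879 j [  4.   6.  -6.   0. -78.  -1.]
```

View pics/c12.png

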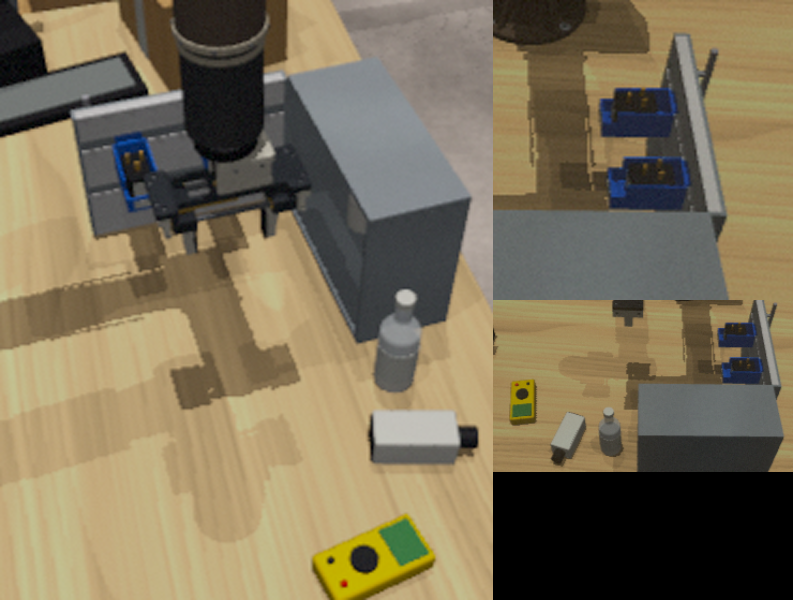

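```bash
python3 - <<'E'
from h import *
a,b,c=[cv2.imread(f'pics/{n}.png') for n in('scene0','scene1','sc12')]
f=lambda x,y,r:round(float(np.mean(cv2.absdiff(x[r],y[r]))),2)
print('bystanders',f(a,c,np.s_[222:305,190:303]),'door top edge',f(b,c,np.s_[143:160,420:440]),'noise ref',f(a,c,np.s_[270:320,320:430]))
s=cam('scene')
g=cv2.cvtColor(c,cv2.COLOR_BGR2GRAY).astype(int)
for v in (165,185,205,225):
    for im in (b,c):
        r=cv2.cvtColor(im,cv2.COLOR_BGR2GRAY)[v,415:460].astype(int); k=np.where(r>np.percentile(r,60)-0)[0]; print(v,415+np.argmax(np.diff(r)),end=' ')
print(); print(ctrl.close_job())
E
```

```text
bystanders 9.38 door top edge 15.96 noise ref 4.01
165 428 165 427 185 432 185 431 205 435 205 435 225 439 225 439 
the job is handed in; nothing more can be done
None
```

The job is handed in: the door is fully open, both bins hang from the top groove, and each bin holds one power pack. There were two bins in the scene, and the run took about 57 s of the 210 s allowed.

- **Door:** I swung it by its handle until the force rose against the stop. The last pictures show its top edge within about 1 px of where it was when first opened.
- **Bins:** each was tipped about 40°, hooked into the groove and let down level. Both gave a light push back when they seated. The last pictures show both still hanging level; the robot arm partly hides the right one in the side view, but the scene view shows it.
- **Packs:** pack2 had been knocked about 4 cm aside before I reached it, so I located it again before gripping. Each pack was released with its base about 15 mm above the bin floor and dropped in. The last scene picture shows one in each bin.
- **Meter, bottle and camera:** they look to be in their original places.

One check was inconclusive: the before-and-after picture difference was 9.4 around the meter, bottle and camera, and 16.0 at the door's top edge, against 4.0 in a reference patch. I put this down to shadows, and to the arm's position for the door, because the outlines have not moved. I did not measure the positions of the meter, bottle and camera separately.

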